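# Level the fit-up plate under a spirit level and dry-lay the pipes

## Task

Nothing stands level in the van, so get the fit-up plate ready: balance the spirit level upright on the round top of the white tank, along the tank and about midway, then turn the screw knob until the plate sits level. Lay every copper pipe that is on the bench across the two toothed wooden rests, each in its own pair of opposite notches with its nuts outside the rests, and leave the spirit level balanced on the tank and the plate still level. Do not disturb the multimeter, the tape or the parts tray.

Things in the scene. Friction and masses are not known exactly. Their poses are not given: they have to be found in the camera images.
- level: aluminium spirit level, 220 x 26 mm, 34 mm high, 0.24 to 0.4 kg, black ends, yellow vial with pale bubble on top; starts upright on its 26 mm wide base. Origin: centre of underside; x along the bar (either end may lead), z up. It rocks on the round tank: set down 3 mm off the crown line it settles leaning about 5 degrees, over 12 mm off it falls
- bubble (a joint): the bubble in the level's vial, given as the slope of the bar in rad, positive when the level's +x end is the higher; the bubble stands 0.25 mm off the middle per 0.001 rad, towards the higher end; between the two black lines below about 0.005 rad; it reads at most 0.05 and settles within a second
- tank_top (a point): midpoint of the crown line of the white horizontal tank (110 mm diameter, straight part 150 mm long, round ends) fixed on the plate; about 170 mm above the bench. x along the tank, towards the plate's hinge, z up from the plate. It tilts with the plate
- plate (a joint): tilt of the hinged aluminium plate (415 x 330 mm, with tank and pipe rests fixed on it), rad, about the hinge across its end; 0 is level, positive is knob end high. It starts 0.02 to 0.036 low at the knob end
- knob (a joint): angle of the levelling knob, rad, positive clockwise seen from above, 0 to 14, zero arbitrary. Turning it clockwise raises the knob end of the plate, 0.005 rad of tilt per rad of knob. Stiff (about 0.1 N m), stays where left. Turn in several grasps
- knob_grip (a point): centre of the knob's bar: black, 70 mm long along this point's x, 16 mm wide (y), 26 mm high, about 155 mm above the bench, on an upright spindle (8 mm radius; 14 mm radius collar right under the bar) through the plate's end. The bar's height does not change as it turns. Grip it across its width from above
- rest_mid (a point): centre of the two pipe rests, at the height of a seated pipe's axis; x parallel to the tank, z up from the plate. The rests are plywood boards 12 mm thick, 100 mm tall, standing on the plate 70 mm either side of this point along x, with saw-tooth V notches at 48 mm pitch along y; tooth tips are 8 mm above this point
- slot1 (a point): notch pair 1 of 4: midway between the two rests, on the line where a pipe's axis lies when seated in this pair of notches; x along the pipe to be laid. slot4 is nearest the tank (91 mm from its crown line)
- slot2 (a point): notch pair 2 of 4: midway between the two rests, on the line where a pipe's axis lies when seated in this pair of notches; x along the pipe to be laid. slot4 is nearest the tank (91 mm from its crown line)
- slot3 (a point): notch pair 3 of 4: midway between the two rests, on the line where a pipe's axis lies when seated in this pair of notches; x along the pipe to be laid. slot4 is nearest the tank (91 mm from its crown line)
- slot4 (a point): notch pair 4 of 4: midway between the two rests, on the line where a pipe's axis lies when seated in this pair of notches; x along the pipe to be laid. slot4 is nearest the tank (91 mm from its crown line)
- pipe1: straight copper pipe, 22 mm diameter, 260 mm long, 0.15 to 0.3 kg, with a fixed brass hexagon nut (32 mm across flats, 16 mm long) centred 107 mm either side of its middle. Origin on its axis at mid-length; x along the pipe. On the bench it lies on its nuts, axis 16 mm up. Grip the bare tube near the middle. Two to four of the pipes are present
- pipe2: straight copper pipe, 22 mm diameter, 260 mm long, 0.15 to 0.3 kg, with a fixed brass hexagon nut (32 mm across flats, 16 mm long) centred 107 mm either side of its middle. Origin on its axis at mid-length; x along the pipe. On the bench it lies on its nuts, axis 16 mm up. Grip the bare tube near the middle. Two to four of the pipes are present
- pipe3: straight copper pipe, 22 mm diameter, 260 mm long, 0.15 to 0.3 kg, with a fixed brass hexagon nut (32 mm across flats, 16 mm long) centred 107 mm either side of its middle. Origin on its axis at mid-length; x along the pipe. On the bench it lies on its nuts, axis 16 mm up. Grip the bare tube near the middle. Two to four of the pipes are present
- pipe4: straight copper pipe, 22 mm diameter, 260 mm long, 0.15 to 0.3 kg, with a fixed brass hexagon nut (32 mm across flats, 16 mm long) centred 107 mm either side of its middle. Origin on its axis at mid-length; x along the pipe. On the bench it lies on its nuts, axis 16 mm up. Grip the bare tube near the middle. Two to four of the pipes are present
- meter: bystander: yellow multimeter 150 x 78 x 36 mm lying flat, not to be disturbed; origin at the centre of its underside
- tape: bystander: roll of black tape 100 mm diameter, 38 mm high, not to be disturbed; origin at the centre of its underside
- tray: bystander: blue parts tray 110 x 160 x 40 mm, not to be disturbed; origin at the centre of its underside
There are look-alikes about, which are no part of the job. What is shaped like the level but blue is not meant.

How it is judged:
By the outcome, as a careful person would: the job done as asked, in the order asked, and still so for the second after the job is handed in, with the robot touching nothing.
Of pipe1, pipe2, pipe3, pipe4 only 2 to 4 are there at a start; the rules pass over those that are not, and their reading is None.
At some moment in a run one of pipe1, pipe2, pipe3, pipe4 may be knocked a few centimetres aside while the robot is not near it.
Once in a run the grip may slacken for a moment while it holds something.
It also fails if it takes over 210 s, if anything falls off the work surface, if the arm or the gripper's body presses on something with over 40 N, if the wrist force passes 120 N, or if a joint passes its speed limit or range.

## Robot

A 6-joint arm with a two-finger parallel gripper is mounted at the origin on the work surface. World frame = base frame: x ahead of the robot, y to its left, z up, the work surface at z = 0. Lengths are in m, angles in rad, forces in N, time in s.
With the tool pointing down it reaches from about 0.425 to 0.95 m from the base axis. Payload 3.5 kg.
Tool frame: the origin (TCP) lies at the very end of the fingers, on their centre line; the grasp point (between the pads) lies 19 mm behind it; z points along the fingers, y is the direction in which the jaws open and shut (so a half turn about z gives the same grasp; the last joint's range is limited). The gripper opens to 85 mm and grips with 20 to 120 N. Pads are 22 mm wide; open, the fingers measure 114 mm over their backs; the gripper's body (76 mm by 85 mm) begins 54 mm behind the grasp point. The pads swing forward as they close: fully open they stand 13 mm farther back than shut.
Start: joints at [1.097, 0.286, 1.577, -0, 1.279, -0.15], TCP at [0.215, 0.64, 0.202] pointing down, gripper open.
Joint ranges: [-2.77, 2.77], [-0.9, 2.22], [0.21, 2.48], [-1.53, 4.67], [0.24, 2.81], [-2.84, 2.84]. Speed limits (rad/s): [2.79, 2.79, 3.14, 3.14, 3.14, 3.14].

## Interface

Orientations are given as a unit quaternion [x, y, z, w].
In Python, from plant import get_state, vision, ctrl, cut_out gives the robot as it stands.
- The arm moves only by the tool jog_arm, never from a script. Its argument "commands" is text: rows parted by semicolons, each of 6 numbers parted by spaces: the shift along the world's x, y, z in m, then the turn, a rotation vector about the world's x, y, z in rad. A call has 1 to 20 rows; each row is the pose to reach, as a shift and turn from the pose commanded when the call began; what a row does not reach only later rows make up. A row lasts 1/8 s, in which the tool goes at most 62.5 mm and 10.7 degrees, less where a joint would pass 70% of its speed; a pose out of reach is approached as far as the arm can. A call with a gripper value outside its range is refused whole. "gripper" is the opening in per cent of the stroke, from 0 (shut) to 100 (fully open), set as the call begins (left out, the last holds). The fingers move at their own pace and stop on an object; "grip_force" is the grip in N (left out, the last holds). Time passes only in rows, so rows that repeat a pose let the fingers close. It gives the time, the measured TCP pose, the force and the opening at its end, in the units of the state.
- get_state(): the state, without advancing time (a new reading comes with each control period).
- vision.read_camera(name): name is "scene" or "side" or "wrist"; returns a dict with "frame" (480x640x3 uint8, red, green, blue), "z_map" (480x640 float32, m along the optical axis (not along the pixel's ray), 0 where there is no reading), "fx", "fy", "cx", "cy" (pixels), "D" ([k1, k2, p1, p2, k3] as OpenCV has them; the pictures are not rectified), "R" (3x3) and "t" (3): a world point X has camera coordinates R X + t. Camera axes: x right, y down, z forward; pixel columns grow to the right and rows downward; lengths in m; the calibration is good to about 2 mm. A picture is of the moment at which its call begins.
- ctrl.sign_off(): hands the job in, once; it reports no verdict.
Trained networks look in the newest picture that a camera, given by its name, has taken for a name from the list of things; names that differ only in an ending like _2 or _b are one class to them, and where a whole thing is asked for, a point or a joint stands for the part that bears it (a point fixed in the world has none). Each returns a list of dicts, best first, with "conf" (0 to 1); they miss things now and then, are a little off and sometimes report something else, mostly with a low value. They report only what shows in the picture. A call takes as long as a camera call. They do not tell look-alikes from the thing itself.
- cut_out(camera, query): "pixels" (480x640 bool, what is visible of it) and "box" ([centre column, centre row, width, height] in pixels, round what is visible of it).
The state is a dict: "time": time; "qpos": joint angles; "dq": joint speeds; "joint_efforts": joint torques, N m; "eef_pos": TCP position; "tcp_rot": TCP orientation; "contact_force": force on the tool from outside, world axes, zero at the start; "wrist_torque": the same for the moment, N m; "opening": opening from 0.0 (shut) to 1.0 (fully open).
Only numpy, scipy, OpenCV 4.12 (cv2) and the standard library are available. Lean on these libraries where they do the work, as an engineer would, in place of code of your own. Each camera call takes 0.05 s, during which the arm holds its last target.

## Working session

There is one attempt and no reset: what is moved stays moved. The work goes in short steps, Python scripts to look and compute and a tool call to move; the robot and the scene stay as the last step left them, time stands still between calls to the robot, and variables do not carry over. Pictures are saved under pics/ and viewed, and the job is handed in when it is done.

Besides the shell and the picture viewer there is one more tool, called in YAML: its name, and indented under it one key for each argument. jog_arm: Moves the arm, as the interface text tells. Its arguments: {"type":"object","properties":{"commands":{"type":"string"},"gripper":{"type":"number"},"grip_force":{"type":"number"}},"required":["commands"]}

```bash
ls; mkdir -p pics; python3 - <<'E'
from plant import get_state, vision, ctrl, cut_out
import cv2
s=get_state(); print({k:s[k] for k in ('time','eef_pos','tcp_rot','opening','contact_force')})
for n in ('scene','side','wrist'):
    c=vision.read_camera(n); cv2.imwrite(f'pics/{n}0.png',c['frame'][:,:,::-1]); print(n,c['fx'],c['D'],(-c['R'].T@c['t']).round(3),c['R'].round(3).tolist())
E
```

```text
pics
{'time': 0.0, 'eef_pos': array([0.21439695, 0.63928936, 0.20014027]), 'tcp_rot': array([ 1.61177282e-01,  9.86924770e-01, -1.12216868e-03, -3.50736097e-04]), 'opening': 1.0028722384979722, 'contact_force': array([ 0.42396672, -0.90433756, -0.2586347 ])}
scene 439.3015250391592 [0.0337412 0.        0.        0.        0.       ] [1.138 0.348 0.817] [[-0.479, 0.878, -0.017], [0.666, 0.351, -0.658], [-0.572, -0.326, -0.753]]
side 464.11486711322897 [-0.11278393  0.          0.          0.          0.        ] [ 0.279 -0.768  0.646] [[0.958, -0.287, 0.011], [-0.168, -0.591, -0.789], [0.232, 0.754, -0.615]]
wrist 401.054398481868 [-0.01249119  0.          0.          0.          0.        ] [0.143 0.662 0.373] [[0.318, 0.948, -0.003], [0.907, -0.304, 0.292], [0.276, -0.095, -0.957]]
```

View pics/scene0.png

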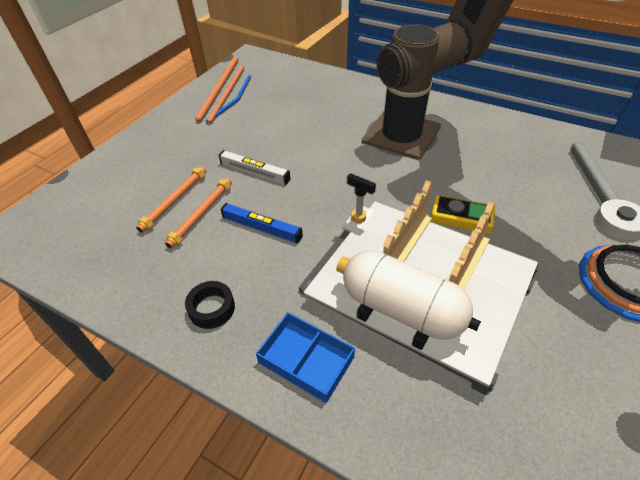

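View pics/side0.png

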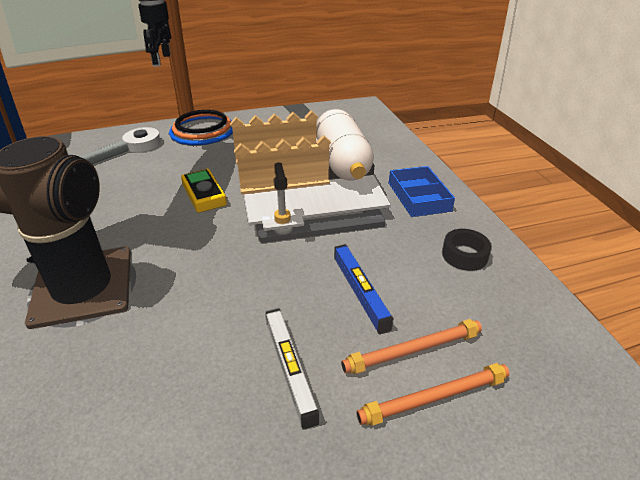

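View pics/wrist0.png

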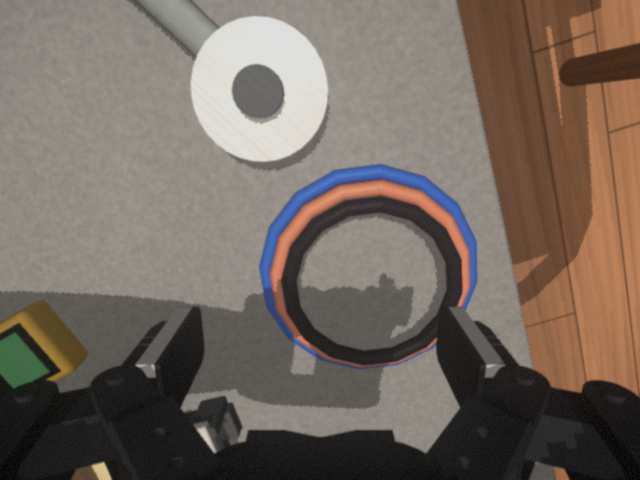

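Scene view: the silver level is at (254,167), with a blue look-alike at (260,222). Two nutted pipes are at (172,199) and (199,213). The plate with tank and rests is at (420,270), and the knob at (360,195). At (220,90) there are thin tubes that look un-nutted. The wrist view shows only the tape coil and a white ring. Next I'll measure and take an enlarged crop to check the candidates.

```bash
cat > h.py <<'E'
from plant import get_state, vision, ctrl, cut_out
import numpy as np, cv2
np.set_printoptions(precision=4,suppress=True)
def cam(n,save=None):
    c=vision.read_camera(n)
    if save: cv2.imwrite(f'pics/{save}.png',c['frame'][:,:,::-1])
    return c
def K(c): return np.array([[c['fx'],0,c['cx']],[0,c['fy'],c['cy']],[0,0,1.]])
def cloud(c):
    "world xyz for each pixel, nan if none"
    v,u=np.mgrid[0:480,0:640].astype(float)
    p=cv2.undistortPoints(np.stack([u.ravel(),v.ravel()],1)[:,None],K(c),np.array(c['D']))[:,0]
    z=c['z_map'].ravel().astype(float).copy(); z[z<=0]=np.nan
    X=np.stack([p[:,0]*z,p[:,1]*z,z],1)
    return ((X-c['t'])@c['R']).reshape(480,640,3)
def ray(c,u,v,zw):
    "pixel -> world point on plane z=zw"
    p=cv2.undistortPoints(np.array([[[u,v]]],float),K(c),np.array(c['D']))[0,0]
    d=c['R'].T@np.array([p[0],p[1],1]); o=-c['R'].T@c['t']
    return o+d*(zw-o[2])/d[2]
def proj(c,X):
    return cv2.projectPoints(np.atleast_2d(np.array(X,float)),cv2.Rodrigues(c['R'])[0],c['t'],K(c),np.array(c['D']))[0][:,0]
E
python3 - <<'E'
from h import *
for n in ('scene','side'):
    c=cam(n); P=cloud(c); np.save(n+'P.npy',P)
    for q in ('level','pipe1','knob','meter','tape','tray','tank_top','rest_mid','plate'):
        for r in cut_out(n,q):
            m=cv2.erode(r['pixels'].astype(np.uint8),np.ones((3,3)))>0; X=P[m]; X=X[~np.isnan(X[:,0])]
            if len(X)<5: print(n,q,r['conf'],r['box'],'few');continue
            xy=X[:,:2]; rect=cv2.minAreaRect(xy.astype(np.float32)); 
            print(n,q,round(r['conf'],2),np.round(r['box']),'med',np.median(X,0),'rect',np.round(rect[0],3),np.round(rect[1],3),round(rect[2],1),'z',np.percentile(X[:,2],[5,95]))
a=cv2.imread('pics/scene0.png'); cv2.imwrite('pics/crop0.png',cv2.resize(a[40:260,110:330],(660,660))[:600]); 
E
```

```text
scene level 0.95 [266. 225.  82.  40.] med [ 0.5493 -0.155   0.0305] rect [ 0.543 -0.163] [0.026 0.217] 4.3 z [0.0087 0.0352]
scene level 0.61 [256. 167.  71.  35.] med [ 0.3752 -0.2951  0.0286] rect [ 0.369 -0.303] [0.025 0.215] 1.4 z [0.0082 0.0362]
scene pipe1 0.82 [173. 198.  72.  68.] med [ 0.5908 -0.4194  0.0241] rect [ 0.574 -0.422] [0.259 0.028] 1.5 z [0.015  0.0307]
scene pipe1 0.74 [198. 215.  68.  68.] med [ 0.5914 -0.3226  0.0234] rect [ 0.582 -0.325] [0.255 0.026] 3.4 z [0.016  0.0307]
scene knob 0.95 [363. 193.  32.  41.] med [0.4422 0.058  0.1529] rect [0.441 0.057] [0.065 0.02 ] 81.4 z [0.0763 0.1671]
scene meter 0.97 [462. 214.  62.  36.] med [0.296  0.2608 0.0338] rect [0.28  0.271] [0.075 0.144] 11.2 z [0.0117 0.0411]
scene tape 0.87 [209. 306.  46.  48.] med [ 0.8016 -0.1161  0.0348] rect [ 0.799 -0.123] [0.097 0.094] 80.2 z [0.0094 0.039 ]
scene tray 0.84 [305. 358.  97.  86.] med [0.8007 0.1182 0.0049] rect [0.804 0.117] [0.159 0.11 ] 87.3 z [0.0014 0.0384]
scene tank_top 0.96 [421. 283. 237. 204.] med [0.6189 0.2798 0.0543] rect [0.536 0.242] [0.418 0.333] 86.7
[... 1036 characters left out ...]
.] med [0.2751 0.2355 0.0365] rect [0.273 0.265] [0.075 0.144] 10.2 z [0.0128 0.0431]
side tape 0.69 [466. 251.  52.  40.] med [ 0.7898 -0.1336  0.0306] rect [ 0.793 -0.13 ] [0.097 0.096] 35.7 z [0.0086 0.0395]
side tray 0.71 [425. 194.  65.  49.] med [0.8043 0.1123 0.0214] rect [0.8   0.115] [0.165 0.11 ] 87.1 z [0.0045 0.04  ]
side tank_top 0.77 [310. 170. 163. 117.] med [0.522  0.1752 0.1002] rect [0.521 0.338] [0.336 0.614] 1.2 z [0.0437 0.1627]
side rest_mid 0.83 [310. 172. 158. 123.] med [0.5222 0.1753 0.1001] rect [0.524 0.341] [0.334 0.621] 0.6 z [0.0438 0.1626]
side rest_mid 0.48 [423. 192.  64.  50.] med [0.8034 0.1126 0.0215] rect [0.8   0.115] [0.166 0.11 ] 87.1 z [0.0046 0.04  ]
```

View pics/crop0.png

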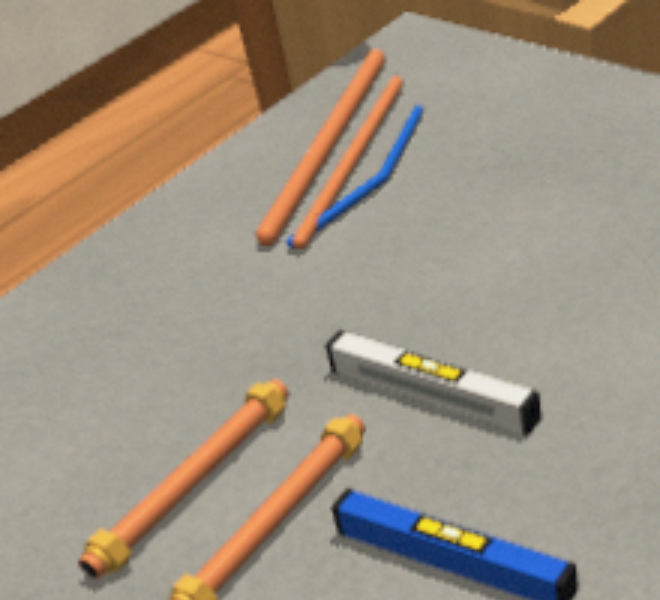

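The crop shows the silver level at full-frame (254,167) as the aluminium one. The one at (260,222) is blue, so it isn't meant. Both pipes at (172,199) and (199,213) have brass nuts. The copper rods at (220,90) have none, so they're look-alikes. Next I'll fit the plate geometry.

```bash
python3 - <<'E'
from h import *
from scipy.optimize import least_squares
for n in ('scene','side'):
    P=np.load(n+'P.npy').reshape(-1,3); P=P[~np.isnan(P[:,0])]
    R=P[(P[:,0]>.3)&(P[:,0]<.75)&(P[:,1]>0)&(P[:,1]<.5)]
    # tank
    T=R[(R[:,2]>.1)&(R[:,0]>.58)&(R[:,1]>.17)&(R[:,1]<.31)]
    def f(p):
        d=np.array([p[1],1,p[3]]); d/=np.linalg.norm(d)
        w=T-np.array([p[0],.24,p[2]]); return np.linalg.norm(w-np.outer(w@d,d),axis=1)-.055
    s=least_squares(f,[.65,0,.115,0],loss='soft_l1',f_scale=.002); print(n,len(T),'tank x,dx/dy,z,dz/dy',s.x,'rms',np.sqrt(np.mean(s.fun**2)))
    A=R[(R[:,2]>.16)&(R[:,0]>.58)]; print('tank y-range high',np.percentile(A[:,1],[1,99]))
    A=R[(R[:,2]>.1)&(R[:,0]>.58)]; print('tank y-range ',np.percentile(A[:,1],[1,99]),'x',np.percentile(A[:,0],[1,99]))
    # plate top
    B=R[(R[:,2]>.03)&(R[:,2]<.07)&(R[:,1]>.06)]
    a=np.c_[B[:,:2],np.ones(len(B))]; k=np.ones(len(B),bool)
    for _ in range(6):
        co=np.linalg.lstsq(a[k],B[k,2],rcond=None)[0]; k=abs(a@co-B[:,2])<.003
    print('plate',co,k.sum()); print(' rect',cv2.minAreaRect(B[k][:,:2].astype(np.float32)))
    # rests tips
    W=R[(R[:,2]>.10)&(R[:,0]<.60)&(R[:,1]>.1)]
    for lo,hi in ((.1,.2),(.2,.24),(.24,.34)):
        w=W[(W[:,1]>lo)&(W[:,1]<hi)]
        if len(w): print(' rest',lo,len(w),'x',np.percentile(w[:,0],[1,99]),'y',np.percentile(w[:,1],[2,50,98]),'zmax',np.percentile(w[:,2],[50,99]))
    kn=R[(R[:,2]>.135)&(R[:,1]<.11)&(R[:,0]<.55)]; print('knob',cv2.minAreaRect(kn[:,:2].astype(np.float32)),np.percentile(kn[:,2],[5,95]))
# height map
H=np.zeros((500,450))
for n in ('scene','side'):
    P=np.load(n+'P.npy').reshape(-1,3); P=P[~np.isnan(P[:,0])]
    m=(P[:,0]>.3)&(P[:,0]<.75)&(P[:,1]>0)&(P[:,1]<.5)&(P[:,2]<.25);P=P[m]
    i=((P[:,1])*1000).astype(int); j=((P[:,0]-.3)*1000).astype(int)
    np.maximum.at(H,(i,j),P[:,2])
H=cv2.dilate(H,np.ones((3,3)))
cv2.imwrite('pics/hm.png',cv2.applyColorMap(np.clip(H/.2*255,0,255).astype(np.uint8),cv2.COLORMAP_JET))
E
```

```text
scene 4128 tank x,dx/dy,z,dz/dy [0.636  0.0586 0.108  0.03  ] rms 0.0013717623440910225
tank y-range high [0.1689 0.3413]
tank y-range  [0.1103 0.3792] x [0.5856 0.6942]
plate [0.0038 0.0305 0.0385] 12837
 rect ((0.5550267696380615, 0.2611021101474762), (0.4021981656551361, 0.3887370526790619), 89.99402618408203)
 rest 0.1 1092 x [0.3651 0.5946] y [0.1736 0.1876 0.197 ] zmax [0.1458 0.1688]
 rest 0.2 13 x [0.5932 0.5998] y [0.2023 0.2168 0.2364] zmax [0.1481 0.1497]
 rest 0.24 836 x [0.3766 0.5908] y [0.3137 0.3261 0.3366] zmax [0.156  0.1733]
knob ((0.43849697709083557, 0.055052660405635834), (0.07017415761947632, 0.024424444884061813), 83.3145980834961) [0.1404 0.1675]
side 1015 tank x,dx/dy,z,dz/dy [0.6352 0.0539 0.1104 0.017 ] rms 0.001303463598166767
tank y-range high [0.1544 0.3343]
tank y-range  [0.1005 0.3324] x [0.5814 0.6758]
plate [0.0028 0.032  0.0409] 3551
 rect ((0.552555501461029, 0.2331344187259674), (0.38662394881248474, 0.34624361991882324), 0.005402080249041319)
 rest 0.1 2670 x [0.3627 0.5991] y [0.135  0.1803 0.1925] zmax [0.1337 0.1696]
 rest 0.2 53 x [0.5887 0.5995] y [0.203  0.2215 0.2393] zmax [0.147  0.1541]
 rest 0.24 2184 x [0.3703 0.5972] y [0.2695 0.32   0.3305] zmax [0.1369 0.173 ]
knob ((0.43302762508392334, 0.05318204313516617), (0.0679730698466301, 0.025373056530952454), 77.34745025634766) [0.1423 0.1696]
```

View pics/hm.png

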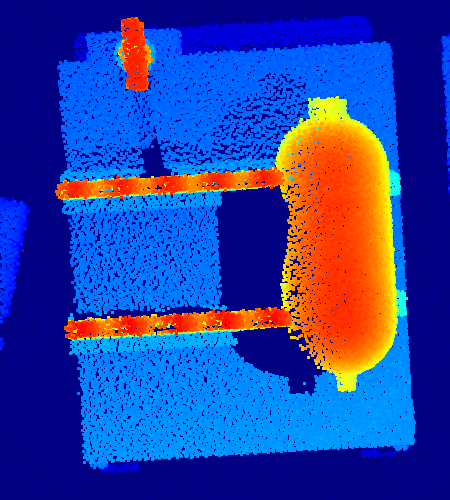

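jog_arm:
  commands: "0 0 0.06 0 0 -0.15; 0.03 -0.03 0.11 0 0 -0.3; 0.07 -0.07 0.15 0 0 -0.48; 0.11 -0.12 0.15 0 0 -0.65; 0.16 -0.18 0.15 0 0 -0.82; 0.20 -0.23 0.15 0 0 -0.98; 0.25 -0.29 0.15 0 0 -1.15; 0.30 -0.35 0.15 0 0 -1.303; 0.335 -0.39 0.15 0 0 -1.303; 0.335 -0.39 0.15 0 0 -1.303; 0.335 -0.39 0.15 0 0 -1.303; 0.335 -0.39 0.15 0 0 -1.303; 0.335 -0.39 0.15 0 0 -1.303"

```text
time: 2.78
eef_pos: [0.5489, 0.2511, 0.3518]
tcp_rot: [0.726, 0.688, 0.0, -0.0]
contact_force: [0.5, -0.1, -0.6]
opening: 0.998
```

```bash
python3 - <<'E'
from h import *
from scipy.optimize import least_squares
c=cam('wrist','w1'); P=cloud(c); np.save('w1P.npy',P)
print(get_state()['eef_pos'],get_state()['tcp_rot'])
R=P.reshape(-1,3); R=R[~np.isnan(R[:,0])]; R=R[R[:,2]<.22]
T=R[(R[:,2]>.1)&(R[:,0]>.6)&(R[:,1]>.17)&(R[:,1]<.31)]
def f(p):
    d=np.array([p[1],1,p[3]]); d/=np.linalg.norm(d)
    w=T-np.array([p[0],.24,p[2]]); return np.linalg.norm(w-np.outer(w@d,d),axis=1)-.055
s=least_squares(f,[.65,0,.115,0],loss='soft_l1',f_scale=.002); print(len(T),'tank x,dx/dy,z,dz/dy',s.x,np.sqrt(np.mean(s.fun**2)))
A=R[(R[:,2]>.1)&(R[:,0]>.58)]; print('tank y-range ',np.percentile(A[:,1],[.5,99.5]),'x',np.percentile(A[:,0],[1,99]))
B=R[(R[:,2]>.03)&(R[:,2]<.07)&(R[:,1]>.06)]
a=np.c_[B[:,:2],np.ones(len(B))]; k=np.ones(len(B),bool)
for _ in range(6):
    co=np.linalg.lstsq(a[k],B[k,2],rcond=None)[0]; k=abs(a@co-B[:,2])<.003
print('plate',co,k.sum())
E
```

```text
[0.5489 0.2511 0.3518] [ 0.7259  0.6877  0.0002 -0.    ]
12000 tank x,dx/dy,z,dz/dy [0.6339 0.0636 0.1093 0.0294] 0.0006778974290967126
tank y-range  [0.1058 0.3851] x [0.5816 0.6824]
plate [0.0012 0.0292 0.0417] 49691
```

View pics/w1.png

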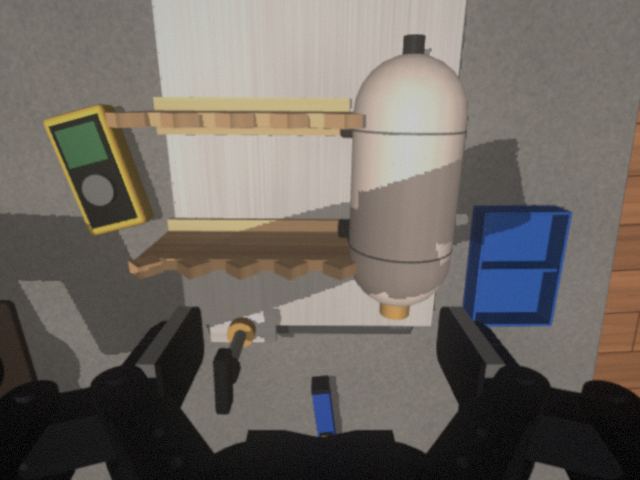

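The wrist view shows the tank with bands at rows 131 and 258, the rests at rows 120 and 240-265, the meter at (97,170) near the left ends of the rests, and the knob at (230,365). Now I'll fit the rests, notches and tank midpoint.

```bash
python3 - <<'E'
from h import *
P=np.load('w1P.npy'); R=P.reshape(-1,3); R=R[~np.isnan(R[:,0])]; R=R[R[:,2]<.22]
d=np.array([.0600,1]); d/=np.linalg.norm(d); n=np.array([d[1],-d[0]]) # d toward hinge, n ~ +x
o=np.array([.634,.24])
L=np.c_[(R[:,:2]-o)@d,(R[:,:2]-o)@n,R[:,2]]
# tank extents
A=L[(L[:,2]>.1)&(abs(L[:,1])<.05)]
for a in (.01,.02,.03): 
    q=L[(abs(L[:,1])<.012)&(L[:,2]>.085)]; 
h=np.histogram(q[:,0],bins=np.arange(-.17,.18,.01)); 
zz=[(round(b,3),round(np.max(q[(q[:,0]>=b)&(q[:,0]<b+.01),2],initial=0),3)) for b in np.arange(-.17,.17,.01)]; print(zz)
# rests
W=L[(L[:,2]>.125)&(L[:,1]<-.05)&(L[:,1]>-.32)]
print('hist s',[(round(b,3),int(((W[:,0]>=b)&(W[:,0]<b+.005)).sum())) for b in np.arange(-.1,.12,.005)])
import json
for s0,s1 in ((-.09,-.03),(.05,.115)):
    w=W[(W[:,0]>s0)&(W[:,0]<s1)]
    prof=[(round(b*1000),round(float(np.max(w[(w[:,1]>=b)&(w[:,1]<b+.004),2],initial=0)),4)) for b in np.arange(-.32,-.05,.004)]
    print(prof); t=w[w[:,2]>.15]; print('s range top',np.percentile(t[:,0],[2,50,98]))
for n_,c in (('wrist',None),):pass
for q in ('tape','tray','meter'):pass
E
for f in 1; do python3 - <<'E'
import cv2
a=cv2.imread('pics/w1.png'); cv2.imwrite('pics/w1c.png',cv2.resize(a[80:300,100:380],(784,600)))
E
done
```

```text
[(np.float64(-0.17), np.float64(0.0)), (np.float64(-0.16), np.float64(0.0)), (np.float64(-0.15), np.float64(0.121)), (np.float64(-0.14), np.float64(0.124)), (np.float64(-0.13), np.float64(0.124)), (np.float64(-0.12), np.float64(0.144)), (np.float64(-0.11), np.float64(0.153)), (np.float64(-0.1), np.float64(0.158)), (np.float64(-0.09), np.float64(0.162)), (np.float64(-0.08), np.float64(0.163)), (np.float64(-0.07), np.float64(0.164)), (np.float64(-0.06), np.float64(0.165)), (np.float64(-0.05), np.float64(0.165)), (np.float64(-0.04), np.float64(0.165)), (np.float64(-0.03), np.float64(0.166)), (np.float64(-0.02), np.float64(0.166)), (np.float64(-0.01), np.float64(0.166)), (np.float64(0.0), np.float64(0.166)), (np.float64(0.01), np.float64(0.166)), (np.float64(0.02), np.float64(0.167)), (np.float64(0.03), np.float64(0.167)), (np.float64(0.04), np.float64(0.168)), (np.float64(0.05), np.float64(0.168)), (np.float64(0.06), np.float64(0.168)), (np.float64(0.07), np.float64(0.168)), (np.float64(0.08), np.float64(0.168)), (np.float64(0.09), np.float64(0.167)), (np.float64(0.1), np.float64(0.164)
[... 2795 characters left out ...]
0, 0.1701), (-216, 0.1741), (-212, 0.1758), (-208, 0.1736), (-204, 0.1699), (-200, 0.1673), (-196, 0.1621), (-192, 0.1539), (-188, 0.1544), (-184, 0.1541), (-180, 0.1617), (-176, 0.1661), (-172, 0.17), (-168, 0.1749), (-164, 0.1761), (-160, 0.173), (-156, 0.1688), (-152, 0.1639), (-148, 0.1603), (-144, 0.1535), (-140, 0.1533), (-136, 0.1536), (-132, 0.1622), (-128, 0.1659), (-124, 0.1704), (-120, 0.1751), (-116, 0.1755), (-112, 0.1718), (-108, 0.1685), (-104, 0.1648), (-100, 0.161), (-96, 0.1537), (-92, 0.154), (-88, 0.1535), (-84, 0.163), (-80, 0.1657), (-76, 0.1705), (-72, 0.1764), (-68, 0.1757), (-64, 0.1727), (-60, 0.1691), (-56, 0.1651), (-52, 0.1604)]
s range top [0.0681 0.0741 0.08  ]
```

View pics/w1c.png

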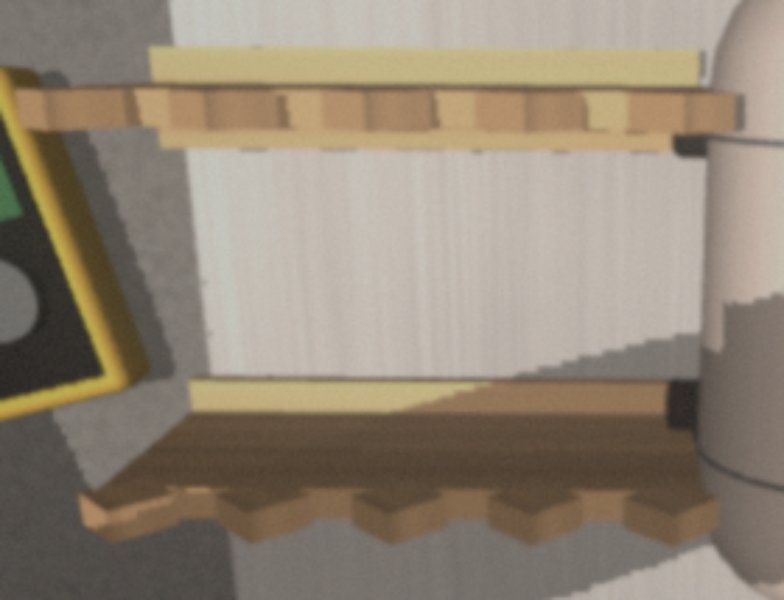

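jog_arm:
  commands: "-0.02 -0.06 0 0 0 0; -0.04 -0.12 0 0 0 0; -0.06 -0.18 -0.01 0 0 0.03; -0.08 -0.24 -0.02 0 0 0.06; -0.10 -0.30 -0.04 0 0 0.09; -0.12 -0.36 -0.06 0 0 0.09; -0.14 -0.42 -0.08 0 0 0.09; -0.16 -0.48 -0.1 0 0 0.09; -0.183 -0.541 -0.1 0 0 0.09; -0.183 -0.541 -0.1 0 0 0.09; -0.183 -0.541 -0.1 0 0 0.09; -0.183 -0.541 -0.1 0 0 0.09; -0.183 -0.541 -0.1 0 0 0.09"

```text
time: 4.45
eef_pos: [0.3674, -0.2899, 0.2518]
tcp_rot: [0.694, 0.72, 0.0, 0.0]
contact_force: [-0.3, 0.5, 0.3]
opening: 1.004
```

```bash
cat >> h.py <<'E'
def lv(c,save=None):
    P=cloud(c); f=c['frame'].astype(int)
    for r in cut_out('wrist','level'):
        X=P[r['pixels']]; X=X[~np.isnan(X[:,0])]; z=np.percentile(X[:,2],90); col=np.median(f[r['pixels']],0)
        T=X[X[:,2]>z-.006]; rc=cv2.minAreaRect(T[:,:2].astype(np.float32))
        print('level',r['conf'],r['box'],'col',col,'ztop',z,'rect',rc)
E
python3 - <<'E'
from h import *
c=cam('wrist','w2'); print(get_state()['eef_pos']); lv(c)
E
```

```text
[ 0.3674 -0.29    0.2518]
level 0.89 [508.4, 95.8, 60.3, 183.0] col [43. 58. 84.] ztop 0.03592909116370349 rect ((0.5390621423721313, -0.19592544436454773), (0.027595017105340958, 0.16421179473400116), 3.7362735271453857)
level 0.63 [315.6, 202.1, 33.2, 219.9] col [207. 196. 186.] ztop 0.03597472664626521 rect ((0.3620394468307495, -0.30841493606567383), (0.02622985653579235, 0.22046169638633728), 2.4445290565490723)
```

View pics/w2.png

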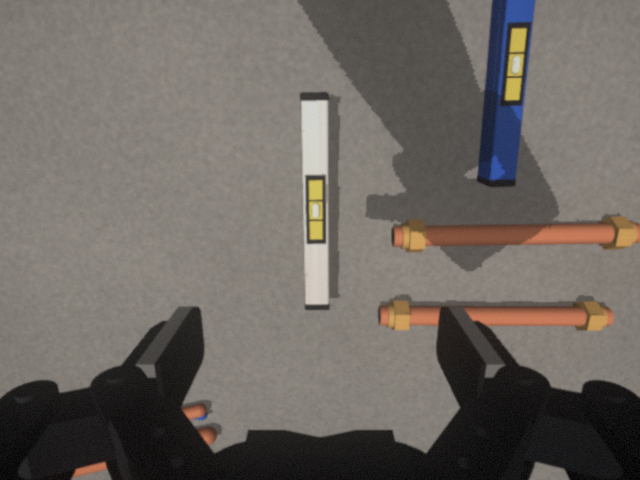

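The wrist view has the silver level at (316,202), measuring 220 x 26 mm, centred at (0.362,-0.308) and rotated 2.4°. The blue one is at (508,96). I'm going for the silver one.

jog_arm:
  commands: "-0.005 -0.018 -0.05 0 0 0.006; -0.005 -0.018 -0.1 0 0 0.006; -0.005 -0.018 -0.15 0 0 0.006; -0.005 -0.018 -0.19 0 0 0.006; -0.005 -0.018 -0.22 0 0 0.006; -0.005 -0.018 -0.235 0 0 0.006; -0.005 -0.018 -0.244 0 0 0.006; -0.005 -0.018 -0.244 0 0 0.006; -0.005 -0.018 -0.244 0 0 0.006; -0.005 -0.018 -0.244 0 0 0.006"

```text
time: 5.8
eef_pos: [0.3623, -0.3098, 0.0085]
tcp_rot: [0.693, 0.721, -0.0, 0.001]
contact_force: [-1.2, -0.4, -0.1]
opening: 1.001
```

jog_arm:
  commands: "0 0 0 0 0 0; 0 0 0 0 0 0; 0 0 0 0 0 0; 0 0 0 0 0 0; 0 0 0 0 0 0; 0 0 0 0 0 0; 0 0 0 0 0 0; 0 0 0 0 0 0; 0 0 0 0 0 0; 0 0 0 0 0 0"
  gripper: 0
  grip_force: 60

```text
time: 7.05
eef_pos: [0.3617, -0.3091, 0.0075]
tcp_rot: [0.693, 0.721, 0.0, -0.0]
contact_force: [0.5, -0.5, -1.3]
opening: 0.001
```

```bash
python3 - <<'E'
from h import *
s=get_state();print(s['eef_pos'],s['opening']*85)
c=cam('wrist','w3'); lv(c)
E
```

```text
[ 0.3617 -0.3091  0.0075] 0.08178825221750533
level 0.93 [325.0, 219.8, 79.2, 439.7] col [168. 157. 148.] ztop 0.03568858401783435 rect ((0.36137139797210693, -0.28720927238464355), (0.026684066280722618, 0.17442864179611206), 2.3672008514404297)
```

View pics/w3.png

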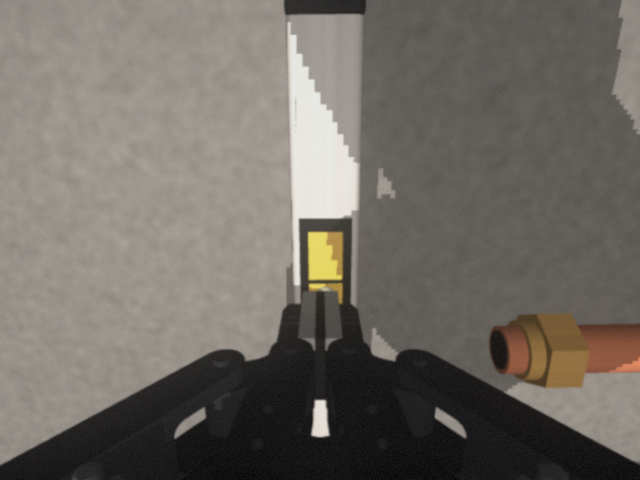

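The opening reads shut although a 26 mm bar should be between the pads. I'll look closer.

```bash
python3 - <<'E'
from h import *
c=cam('wrist'); P=cloud(c); f=c['frame'][:,:,::-1]
cv2.imwrite('pics/w3c.png',cv2.resize(f[250:450,220:420],(600,600),interpolation=cv2.INTER_NEAREST))
for v in (270,290,300,310,320,330,340): print(v,[(u,P[v,u].round(3).tolist()) for u in (270,290,305,312,320,330,340,355,375)])
for n in ('scene','side'):
    d=cam(n); u,v=proj(d,[.36,-.309,.04])[0].astype(int); print(u,v); u=min(max(u,70),570);v=min(max(v,70),410)
    cv2.imwrite(f'pics/{n}3.png',cv2.resize(d['frame'][v-70:v+70,u-70:u+70,::-1],(560,560),interpolation=cv2.INTER_CUBIC))
E
```

```text
270 [(270, [0.337, -0.308, 0.001]), (290, [0.346, -0.308, 0.0]), (305, [0.354, -0.294, 0.035]), (312, [0.357, -0.294, 0.036]), (320, [0.36, -0.293, 0.036]), (330, [0.364, -0.293, 0.036]), (340, [0.368, -0.293, 0.036]), (355, [0.374, -0.294, 0.033]), (375, [0.387, -0.307, 0.0])]
290 [(270, [0.337, -0.319, 0.0]), (290, [0.346, -0.319, 0.0]), (305, [0.355, -0.302, 0.036]), (312, [0.357, -0.302, 0.036]), (320, [0.36, -0.301, 0.037]), (330, [0.364, -0.301, 0.038]), (340, [0.368, -0.302, 0.035]), (355, [0.374, -0.302, 0.034]), (375, [0.388, -0.317, 0.0])]
300 [(270, [0.337, -0.325, -0.0]), (290, [0.346, -0.324, 0.0]), (305, [0.355, -0.3, 0.05]), (312, [0.357, -0.3, 0.05]), (320, [0.36, -0.299, 0.051]), (330, [0.364, -0.299, 0.051]), (340, [0.368, -0.306, 0.036]), (355, [0.375, -0.307, 0.034]), (375, [0.388, -0.322, 0.0])]
310 [(270, [0.337, -0.33, 0.001]), (290, [0.35, -0.304, 0.049]), (305, [0.355, -0.3, 0.057]), (312, [0.358, -0.299, 0.058]), (320, [0.36, -0.299, 0.058]), (330, [0.364, -0.299, 0.058]), (340, [0.368, -0.303, 0.049]), (355, [0.373, -0.303, 0.05]), (375, [0.389, -0.327, 0.001])]
320 [(270, [0.337, -0.336, 0.0]), (290, [0.35, -0.304, 0.056]), (305, [0.355, -0.3, 0.064]), (312, [0.358, -0.3, 0.064]), (320, [0.36, -0.3, 0.064]), (330, [0.364, -0.3, 0.064]), (340, [0.367, -0.303, 0.057]), (355, [0.372, -0.303, 0.057]), (375, [0.389, -0.333, 0.001])]
330 [(270, [0.337, -0.341, 0.0]), (290, [0.351, -0.304, 0.064]), (305, [0.356, -0.299, 0.071]), (312, [0.358, -0.3, 0.071]), (320, [0.36, -0.3, 0.07]), (330, [0.363, -0.299, 0.071]), (340, [0.366, -0.299, 0.071]), (355, [0.372, -0.303, 0.063]), (375, [0.39, -0.339, 0.0])]
340 [(270, [0.337, -0.347, -0.0]), (290, [0.352, -0.297, 0.08]), (305, [0.356, -0.299, 0.078]), (312, [0.358, -0.3, 0.075]), (320, [0.36, -0.3, 0.075]), (330, [0.363, -0.3, 0.075]), (340, [0.366, -0.298, 0.079]), (355, [0.37, -0.298, 0.078]), (375, [0.39, -0.345, 0.0])]
253 159
287 356
```

View pics/w3c.png

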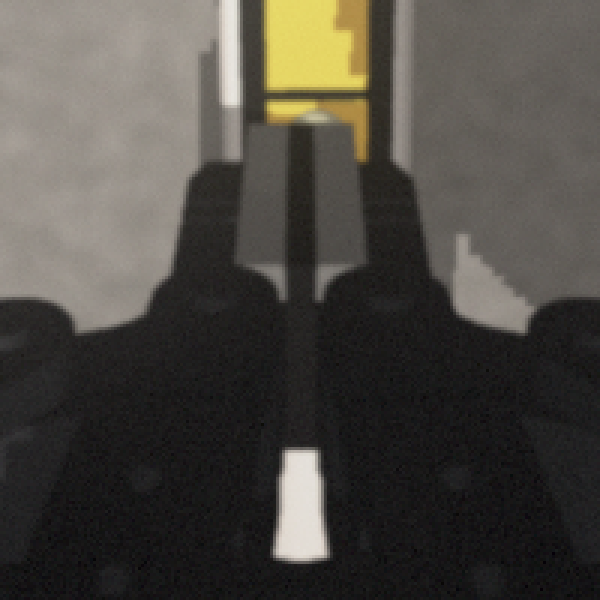

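View pics/side3.png

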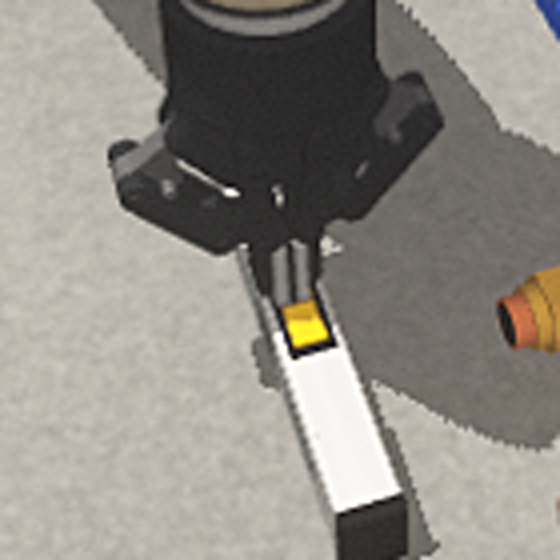

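View pics/scene3.png

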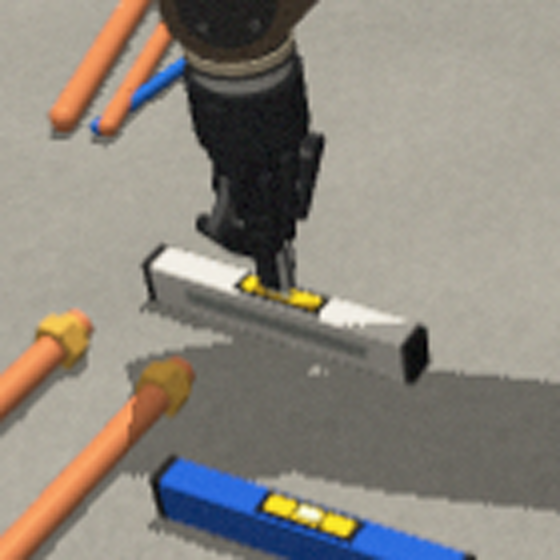

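The pads are shut on top of the vial at about z=0.037, while the reported TCP z is 0.0075. I'll lift slightly, still shut, and check the tip height against the cameras.

jog_arm:
  commands: "0 0 0.03 0 0 0; 0 0 0.06 0 0 0; 0 0 0.08 0 0 0; 0 0 0.08 0 0 0; 0 0 0.08 0 0 0; 0 0 0.08 0 0 0"

```text
time: 8.05
eef_pos: [0.3611, -0.3083, 0.0861]
tcp_rot: [0.693, 0.721, 0.0, -0.001]
contact_force: [-0.1, 0.4, 0.4]
opening: 0.002
```

```bash
python3 - <<'E'
from h import *
s=get_state();print(s['eef_pos'],s['opening'],s['qpos'])
c=cam('wrist','w4'); P=cloud(c); f=c['frame'][:,:,::-1]; lv(c)
print('proj tcp',proj(c,s['eef_pos']))
for v in range(240,340,8): print(v,[(u,P[v,u].round(3).tolist()) for u in (305,312,320,330,340)])
d=cam('side'); u,v=proj(d,s['eef_pos'])[0].astype(int); print('side',u,v)
im=np.ascontiguousarray(d['frame'][:,:,::-1]); cv2.circle(im,(u,v),2,(0,0,255),-1)
cv2.imwrite('pics/side4.png',cv2.resize(im[v-70:v+70,u-70:u+70],(560,560),interpolation=cv2.INTER_CUBIC))
E
```

```text
[ 0.3611 -0.3083  0.0861] 0.001735423562049195 [-0.9208 -0.0268  2.15    0.      1.0211 -0.9608]
level 0.86 [326.0, 171.9, 52.0, 266.4] col [219. 206. 166.] ztop 0.03613253251379697 rect ((0.36083656549453735, -0.2717548608779907), (0.026350919157266617, 0.14898329973220825), 2.7748286724090576)
level 0.61 [613.2, 105.8, 53.6, 207.8] col [31. 44. 80.] ztop 0.03358316459954969 rect ((0.5297214388847351, -0.24030336737632751), (0.011994758620858192, 0.07864668220281601), 10.329923629760742)
proj tcp [[322.2965 278.676 ]]
240 [(305, [0.351, -0.306, 0.034]), (312, [0.355, -0.306, 0.035]), (320, [0.36, -0.304, 0.039]), (330, [0.366, -0.304, 0.038]), (340, [0.372, -0.305, 0.035])]
248 [(305, [0.351, -0.311, 0.034]), (312, [0.355, -0.31, 0.035]), (320, [0.36, -0.309, 0.039]), (330, [0.366, -0.309, 0.038]), (340, [0.372, -0.31, 0.035])]
256 [(305, [0.351, -0.316, 0.034]), (312, [0.355, -0.315, 0.037]), (320, [0.36, -0.314, 0.038]), (330, [0.366, -0.315, 0.036]), (340, [0.372, -0.315, 0.035])]
264 [(305, [0.351, -0.321, 0.034]), (312, [0.356, -0.32, 0.036]), (320, [0.36, -0.32, 0.035]), (330,
[... 790 characters left out ...]
30, [0.363, -0.298, 0.132]), (340, [0.367, -0.303, 0.122])]
312 [(305, [0.355, -0.299, 0.138]), (312, [0.357, -0.299, 0.137]), (320, [0.36, -0.299, 0.137]), (330, [0.363, -0.298, 0.138]), (340, [0.367, -0.303, 0.13])]
320 [(305, [0.355, -0.299, 0.143]), (312, [0.357, -0.299, 0.143]), (320, [0.36, -0.299, 0.142]), (330, [0.363, -0.299, 0.143]), (340, [0.367, -0.302, 0.136])]
328 [(305, [0.355, -0.299, 0.147]), (312, [nan, nan, nan]), (320, [0.36, -0.299, 0.148]), (330, [0.363, -0.299, 0.148]), (340, [0.366, -0.299, 0.148])]
336 [(305, [0.355, -0.299, 0.152]), (312, [0.357, -0.299, 0.153]), (320, [0.36, -0.299, 0.153]), (330, [0.363, -0.298, 0.153]), (340, [0.366, -0.298, 0.154])]
side 286 337
```

View pics/side4.png

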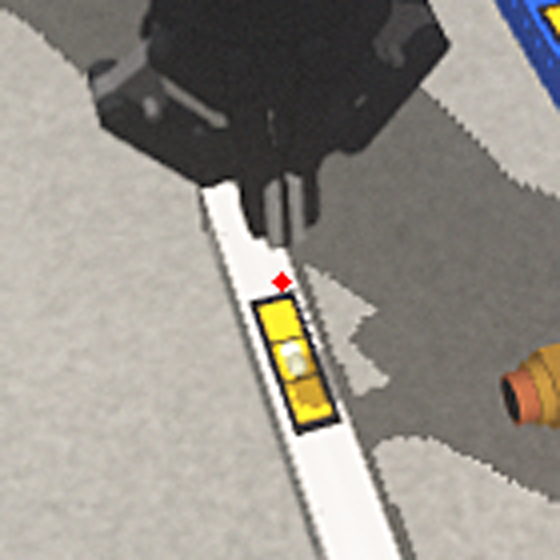

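View pics/w4.png

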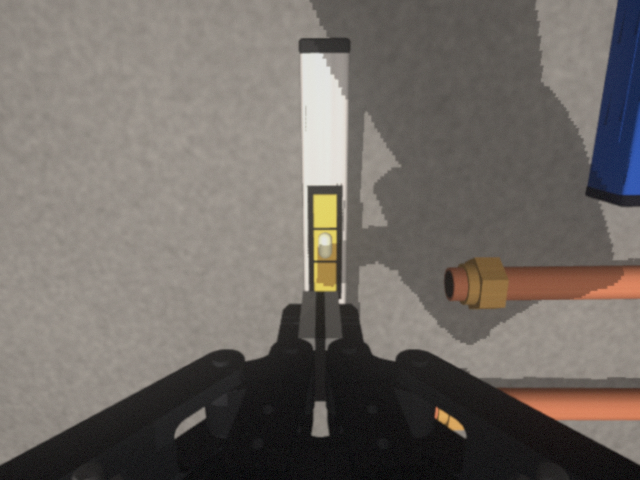

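Two cameras put the shut fingertips about 36 mm above the reported TCP: tips at z≈0.122 against a reported 0.086, with the bench reading 0.000. I'll treat that as a tool-length offset and verify by force while descending.

jog_arm:
  commands: "0 0 0 0 0 0; 0 0 0 0 0 0; 0 0 0 0 0 0; 0 0 0 0 0 0; 0 0 0 0 0 0; 0 0 -0.03 0 0 0; 0 0 -0.06 0 0 0; 0 0 -0.08 0 0 0; 0 0 -0.092 0 0 0; 0 0 -0.1 0 0 0; 0 0 -0.1 0 0 0; 0 0 -0.1 0 0 0"
  gripper: 70

```text
time: 9.7
eef_pos: [0.3622, -0.3097, -0.0117]
tcp_rot: [0.693, 0.721, -0.0, 0.001]
contact_force: [-1.0, -0.5, -0.3]
opening: 0.7
```

```bash
python3 - <<'E'
from h import *
s=get_state();print(s['eef_pos'],s['opening'],s['contact_force'])
c=cam('wrist','w5'); P=cloud(c)
# lowest finger points: pixels dark with z> .003 near x .32 or .40
m=(P[...,1]>-.325)&(P[...,1]<-.285)&(P[...,2]>.004)&(P[...,2]<.12)&((abs(P[...,0]-.362)>.018))
for sgn in (-1,1):
    q=P[m&((P[...,0]-.362)*sgn>0)&(abs(P[...,0]-.362)<.06)]; print(sgn,len(q),np.percentile(q[:,2],[0.5,2,10]) if len(q) else '', np.percentile(q[:,0],[2,98]))
E
```

```text
[ 0.3622 -0.3097 -0.0117] 0.7004872399383514 [-1.0343 -0.4806 -0.2911]
-1 22740 [0.0271 0.0329 0.0524] [0.3027 0.3425]
1 23071 [0.0271 0.0328 0.0524] [0.3812 0.421 ]
```

View pics/w5.png

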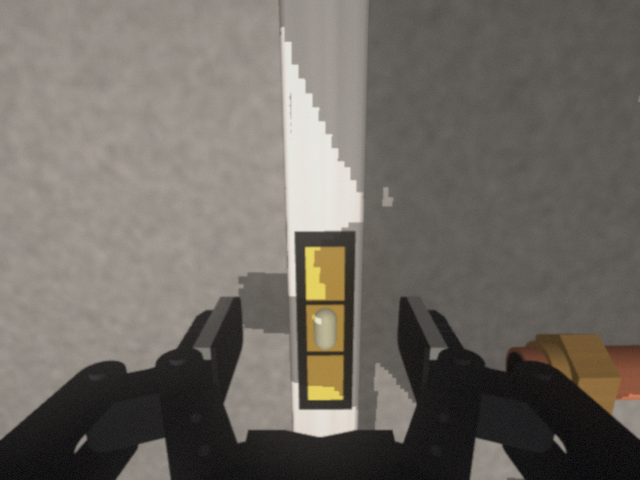

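jog_arm:
  commands: "0 0 -0.008 0 0 0; 0 0 -0.016 0 0 0; 0 0 -0.016 0 0 0; 0 0 -0.016 0 0 0"

```text
time: 10.25
eef_pos: [0.3617, -0.309, -0.0286]
tcp_rot: [0.693, 0.721, 0.0, -0.0]
contact_force: [-0.6, -0.5, -0.1]
opening: 0.698
```

jog_arm:
  commands: "0 0 0 0 0 0; 0 0 0 0 0 0; 0 0 0 0 0 0; 0 0 0 0 0 0; 0 0 0 0 0 0; 0 0 0 0 0 0; 0 0 0 0 0 0; 0 0 0 0 0 0"
  gripper: 0
  grip_force: 60

```text
time: 11.25
eef_pos: [0.3623, -0.3096, -0.0279]
tcp_rot: [0.693, 0.721, -0.0, 0.001]
contact_force: [1.1, 0.6, 5.9]
opening: 0.295
```

```bash
python3 - <<'E'
from h import *
s=get_state();print(s['eef_pos'],s['opening']*85,s['contact_force'])
c=cam('wrist','w6'); lv(c)
E
```

```text
[ 0.3623 -0.3096 -0.0279] 25.072336241356684 [1.0696 0.5773 5.8901]
level 0.91 [320.4, 220.3, 100.9, 440.6] col [160. 150. 143.] ztop 0.03611419677090538 rect ((0.35959136486053467, -0.2751404643058777), (0.026322560384869576, 0.13228926062583923), 2.3809103965759277)
```

View pics/w6.png

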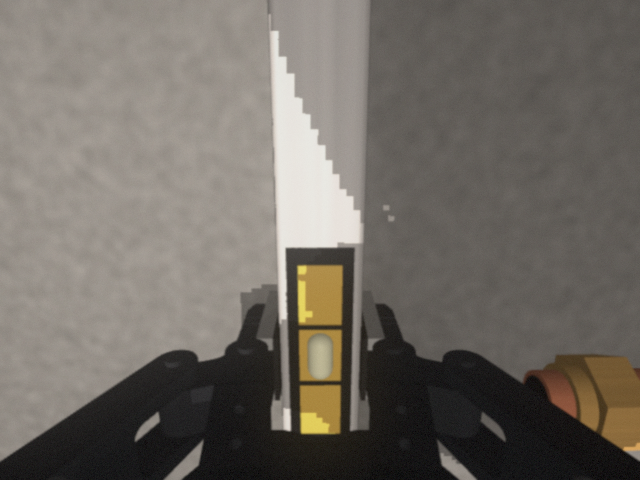

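The level is held: opening 25 mm, vial centred at (320,340). Lifting and carrying it above the tank, tilted 0.03 rad to match the plate slope.

jog_arm:
  commands: "0 0 0.02 0 0 0; 0 0 0.06 0 0 0; 0 0 0.11 0 0 0; 0 0 0.16 0 0 0; 0.01 0.02 0.21 0 0 0; 0.03 0.06 0.25 0 0 0; 0.05 0.10 0.25 0 0 0; 0.07 0.14 0.25 0 0 0; 0.09 0.18 0.25 0 0 0; 0.11 0.22 0.25 0 0 0; 0.13 0.26 0.25 0 0 0; 0.15 0.30 0.25 0 0 0; 0.17 0.34 0.25 0 0 -0.03; 0.19 0.38 0.25 0 0 -0.06; 0.21 0.42 0.25 0.01 0 -0.1; 0.23 0.46 0.25 0.02 0 -0.1; 0.25 0.50 0.25 0.03 0 -0.1; 0.265 0.535 0.25 0.03 0 -0.1; 0.2725 0.550 0.25 0.03 0 -0.1; 0.2725 0.550 0.25 0.03 0 -0.1"

```text
time: 13.85
eef_pos: [0.6333, 0.2409, 0.2193]
tcp_rot: [0.728, 0.686, 0.009, -0.011]
contact_force: [0.4, -1.5, -4.3]
opening: 0.295
```

jog_arm:
  commands: "0 0 -0.02 0 0 0; 0 0 -0.04 0 0 0; 0 0 -0.055 0 0 0; 0 0 -0.055 0 0 0; 0 0 -0.055 0 0 0; 0 0 -0.055 0 0 0; 0 0 -0.055 0 0 0"

```text
time: 14.72
eef_pos: [0.6347, 0.2411, 0.1676]
tcp_rot: [0.728, 0.686, 0.012, -0.01]
contact_force: [0.2, -0.6, -3.6]
opening: 0.299
```

```bash
python3 - <<'E'
from h import *
s=get_state();print(s['eef_pos'],s['tcp_rot'],s['opening']*85,s['contact_force'])
c=cam('wrist','w7'); lv(c); P=cloud(c)
for n in ('scene','side'):
    d=cam(n); u,v=proj(d,[.635,.24,.19])[0].astype(int)
    u=min(max(u,110),530);v=min(max(v,90),390)
    cv2.imwrite(f'pics/{n}7.png',cv2.resize(d['frame'][v-90:v+90,u-110:u+110,::-1],(770,630)[:2],interpolation=cv2.INTER_CUBIC)[:600])
R=P.reshape(-1,3); R=R[~np.isnan(R[:,0])]; T=R[(R[:,2]>.1)&(R[:,2]<.175)&(R[:,0]>.58)&(R[:,0]<.7)&(R[:,1]>.15)&(R[:,1]<.33)&(abs(R[:,0]-.635)>.016)]
print(len(T),T.min(0),T.max(0))
E
```

```text
[0.6347 0.2411 0.1676] [ 0.7279  0.6856  0.0115 -0.0099] 25.414086894904845 [ 0.2245 -0.5989 -3.5518]
level 0.77 [320.3, 219.9, 101.2, 439.9] col [206. 199. 191.] ztop 0.2328564737502974 rect ((0.635391354560852, 0.2736210823059082), (0.1322108656167984, 0.026263266801834106), 86.61863708496094)
24870 [0.58   0.1503 0.1179] [0.6933 0.33   0.1689]
```

View pics/side7.png

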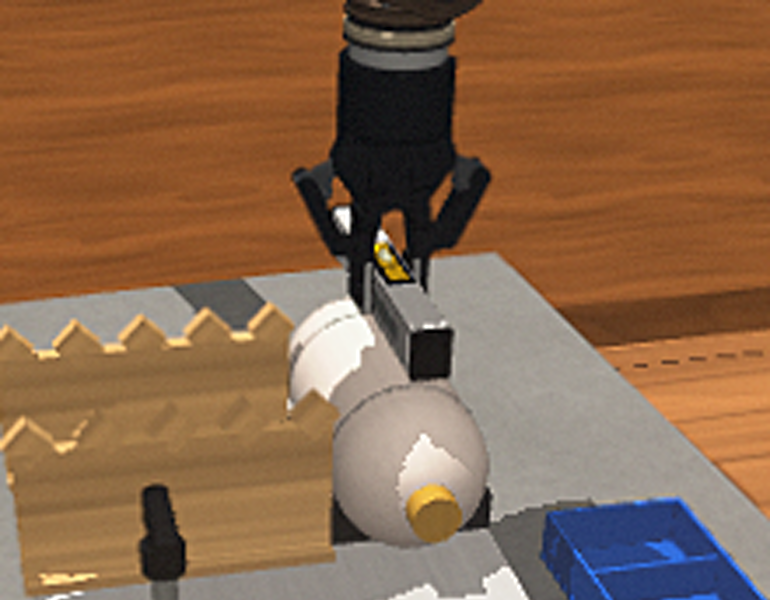

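View pics/scene7.png

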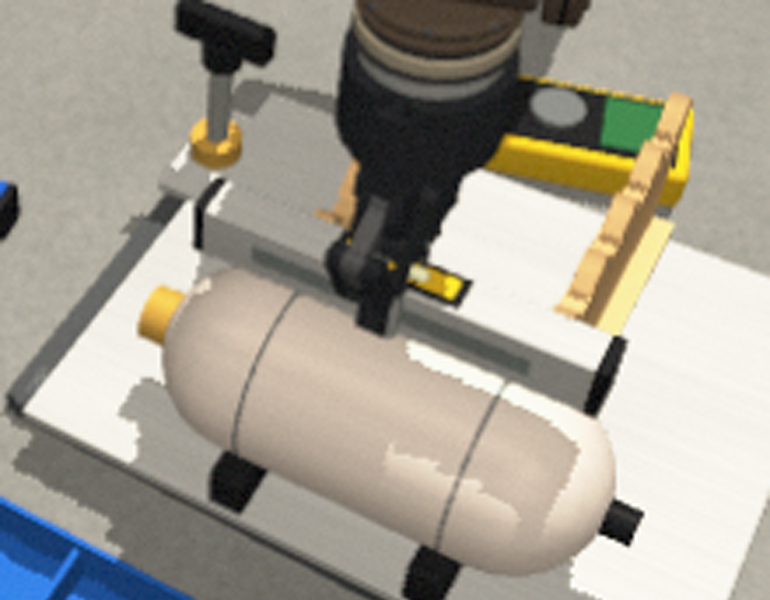

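View pics/w7.png

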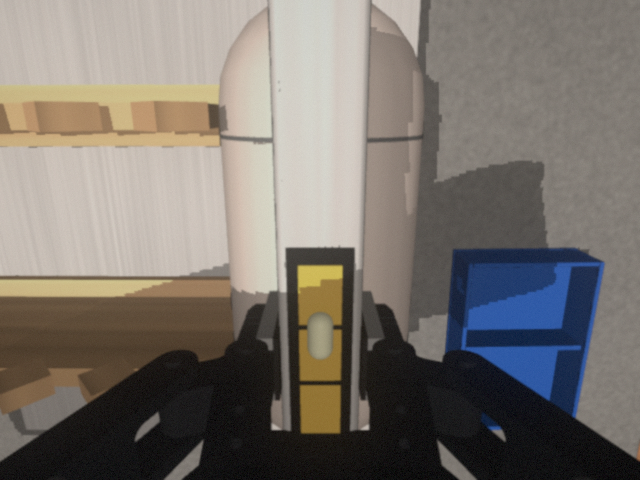

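The level hangs centred over the tank, vial at (320,340), with both flanks of the tank visible on either side. I'll fit the tank axis in this same picture so the calibration error cancels.

```bash
python3 - <<'E'
from h import *
from scipy.optimize import least_squares
c=cam('wrist'); P=cloud(c)
r=cut_out('wrist','level')[0]; m=cv2.dilate(r['pixels'].astype(np.uint8),np.ones((5,5)))>0
f=c['frame'].astype(int); bright=(f.min(2)>90)
R=P[(~m)&bright]; R=R[~np.isnan(R[:,0])]
T=R[(R[:,2]>.12)&(R[:,2]<.172)&(R[:,0]>.59)&(R[:,0]<.69)&(R[:,1]>.21)&(R[:,1]<.315)]
def fu(p):
    d=np.array([p[1],1,p[3]]); d/=np.linalg.norm(d)
    w=T-np.array([p[0],.26,p[2]]); return np.linalg.norm(w-np.outer(w@d,d),axis=1)-.055
s=least_squares(fu,[.635,.06,.115,.03],loss='soft_l1',f_scale=.001); print(len(T),s.x,np.sqrt(np.mean(s.fun**2)))
X=P[r['pixels']]; X=X[~np.isnan(X[:,0])]; X=X[(X[:,2]>.222)]
for a,b in ((.22,.25),(.25,.28),(.28,.33)):
    q=X[(X[:,1]>a)&(X[:,1]<b)]; print((a+b)/2,np.percentile(q[:,0],[2,98]),np.mean(np.percentile(q[:,0],[2,98])),np.median(q[:,2]),'tank x',s.x[0]+s.x[1]*((a+b)/2-.26))
E
```

```text
17015 [0.6352 0.062  0.1099 0.0293] 0.00043001490876958914
0.235 [0.6207 0.645 ] 0.6328483630651995 0.2300551405230798 tank x 0.6336851614158237
0.265 [0.6223 0.647 ] 0.6346658714198173 0.23065821571045586 tank x 0.6355440226116926
0.30500000000000005 [0.6245 0.6497] 0.637074572307806 0.2308716512824138 tank x 0.6380225042061846
```

jog_arm:
  commands: "0.001 0 -0.01 0 0 0; 0.001 0 -0.02 0 0 0; 0.001 0 -0.026 0 0 0; 0.001 0 -0.029 0 0 0; 0.001 0 -0.029 0 0 0; 0.001 0 -0.029 0 0 0; 0.001 0 -0.029 0 0 0"

```text
time: 15.9
eef_pos: [0.6354, 0.241, 0.1379]
tcp_rot: [0.728, 0.686, 0.011, -0.01]
contact_force: [0.1, -0.0, -2.9]
opening: 0.294
```

jog_arm:
  commands: "0 0 -0.001 0 0 0; 0 0 -0.001 0 0 0; 0 0 -0.002 0 0 0; 0 0 -0.002 0 0 0; 0 0 -0.002 0 0 0; 0 0 -0.002 0 0 0"

```text
time: 16.65
eef_pos: [0.6353, 0.2409, 0.1364]
tcp_rot: [0.728, 0.686, 0.011, -0.01]
contact_force: [-3.3, -1.3, 3.2]
opening: 0.295
```

jog_arm:
  commands: "0 0 0.001 0 0 0; 0 0 0.001 0 0 0; 0 0 0.001 0 0 0"

```text
time: 17.02
eef_pos: [0.6353, 0.241, 0.1364]
tcp_rot: [0.728, 0.686, 0.011, -0.01]
contact_force: [-1.5, -0.3, 0.0]
opening: 0.302
```

jog_arm:
  commands: "0 0 0 0 0 0; 0 0 0 0 0 0; 0 0 0 0 0 0; 0 0 0 0 0 0; 0 0 0 0 0 0; 0 0 0 0 0 0"
  gripper: 55

```text
time: 17.77
eef_pos: [0.6352, 0.2409, 0.1365]
tcp_rot: [0.728, 0.686, 0.011, -0.01]
contact_force: [-0.9, -0.3, 0.4]
opening: 0.546
```

```bash
python3 - <<'E'
from h import *
s=get_state();print(s['eef_pos'],s['opening']*85,s['contact_force'])
c=cam('wrist','w8'); lv(c)
for n in ('side',):
    d=cam(n); u,v=proj(d,[.635,.24,.19])[0].astype(int)
    cv2.imwrite(f'pics/{n}8.png',cv2.resize(d['frame'][v-60:v+80,u-70:u+90,::-1],(640,560),interpolation=cv2.INTER_CUBIC))
E
```

```text
[0.6352 0.2409 0.1365] 46.375357368853265 [-0.927  -0.2537  0.3784]
level 0.76 [321.1, 219.7, 102.2, 439.3] col [196. 189. 182.] ztop 0.20160830810071811 rect ((0.6362207531929016, 0.2736584544181824), (0.13204915821552277, 0.0262185949832201), 86.6905746459961)
level 0.17 [221.5, 239.4, 443.0, 478.8] col [183. 172. 155.] ztop 0.16083795591947428 rect ((0.577786922454834, 0.26129868626594543), (0.1819390207529068, 0.1872757077217102), 86.93438720703125)
```

View pics/side8.png

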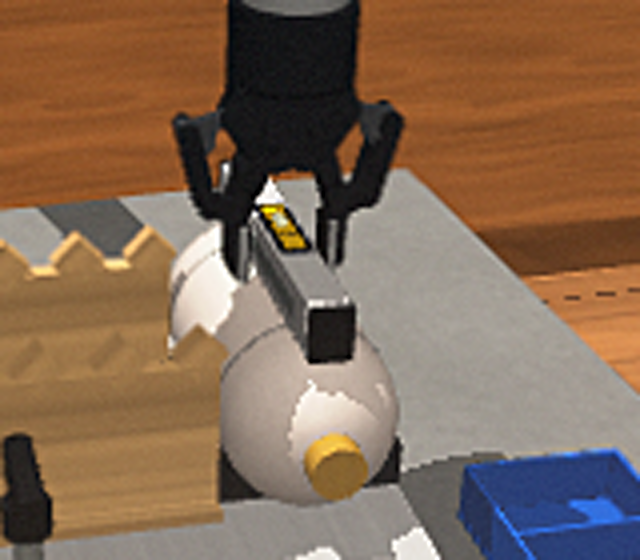

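View pics/w8.png

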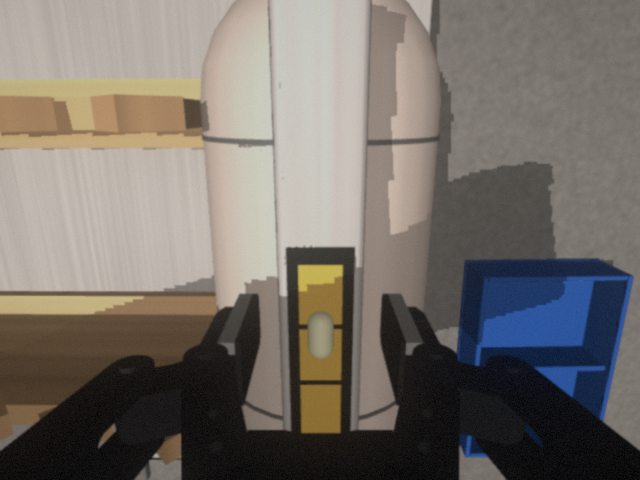

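The level stands on the crown and the jaws are clear on both sides. I'll withdraw straight up and measure the lean.

jog_arm:
  commands: "0 0 0.02 0 0 0; 0 0 0.05 0 0 0; 0 0 0.09 0 0 0; 0 0 0.13 0 0 0; 0 0 0.16 0 0 0; 0 0 0.16 0 0 0; 0 0 0.16 0 0 0; 0 0 0.16 0 0 0"

```text
time: 18.92
eef_pos: [0.6343, 0.2407, 0.294]
tcp_rot: [0.728, 0.685, 0.009, -0.011]
contact_force: [0.3, -0.3, -0.4]
opening: 0.549
```

```bash
cat >> h.py <<'E'
def lean(c,ymin=.13,ymax=.36):
    from scipy.optimize import least_squares
    P=cloud(c); f=c['frame'].astype(int)
    X=P.reshape(-1,3); X=X[~np.isnan(X[:,0])]
    X=X[(X[:,2]>.185)&(X[:,2]<.215)&(X[:,1]>ymin)&(X[:,1]<ymax)&(abs(X[:,0]-.635)<.035)]
    a=np.c_[X[:,0]-.635,X[:,1]-.24,np.ones(len(X))]; k=np.ones(len(X),bool)
    for _ in range(6):
        co=np.linalg.lstsq(a[k],X[k,2],rcond=None)[0]; k=abs(a@co-X[:,2])<.002
    rc=cv2.minAreaRect(X[k][:,:2].astype(np.float32))
    print('level lean x %.4f slope y %.4f ztop %.4f n %d'%(*co,k.sum()),rc)
def bubble(c):
    "offset of bubble from black-line midpoint printed from vial crop"
    pass
E
python3 - <<'E'
from h import *
from scipy.optimize import least_squares
c=cam('wrist','w9'); lean(c); print(get_state()['eef_pos'])
P=cloud(c); R=P.reshape(-1,3); R=R[~np.isnan(R[:,0])]
T=R[(R[:,2]>.1)&(R[:,2]<.162)&(R[:,0]>.58)&(R[:,0]<.69)&(R[:,1]>.2)&(R[:,1]<.31)]
def fu(p):
    d=np.array([p[1],1,p[3]]); d/=np.linalg.norm(d)
    w=T-np.array([p[0],.24,p[2]]); return np.linalg.norm(w-np.outer(w@d,d),axis=1)-.055
s=least_squares(fu,[.635,.06,.115,.03],loss='soft_l1',f_scale=.001); print(len(T),s.x,np.sqrt(np.mean(s.fun**2)))
# knob
for r in cut_out('wrist','knob'): 
    X=P[r['pixels']];X=X[~np.isnan(X[:,0])];X=X[X[:,2]>.14]; print(r['conf'],r['box'],cv2.minAreaRect(X[:,:2].astype(np.float32)),X[:,2].max()) if len(X)>5 else 0
d=cam('side'); u,v=proj(d,[.635,.24,.19])[0].astype(int)
cv2.imwrite('pics/side9.png',cv2.resize(d['frame'][v-60:v+80,u-70:u+90,::-1],(640,560),interpolation=cv2.INTER_CUBIC))
E
```

```text
level lean x -0.0007 slope y 0.0287 ztop 0.1988 n 10903 ((0.6338756680488586, 0.24049019813537598), (0.22145377099514008, 0.026761719956994057), 86.5521469116211)
[0.6344 0.2407 0.2941]
10436 [0.6338 0.0618 0.1092 0.0289] 0.0005075294369254658
0.45 [136.9, 398.6, 63.6, 82.9] ((0.5079785585403442, 0.146135151386261), (0.25707128643989563, 0.006012982688844204), 49.80058288574219) 0.3694107132005818
```

View pics/side9.png

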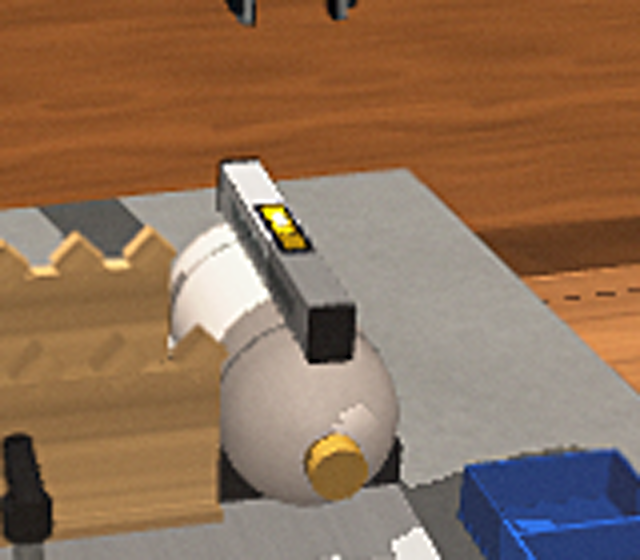

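View pics/w9.png

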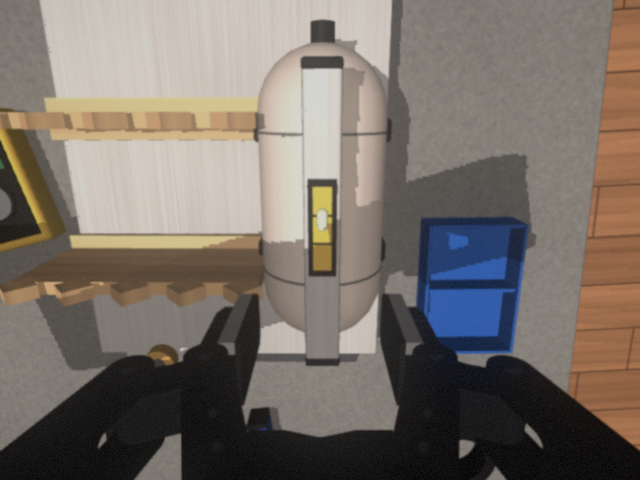

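The level is standing on the crown with lean about 0.0007. Its centre is (0.6339,0.2405), 0.1 mm off the tank axis. The slope is 0.0287, so the knob needs about 5.7 rad clockwise. Next I'll view the knob.

jog_arm:
  commands: "-0.04 -0.037 0 -0.01 0 0; -0.08 -0.074 0 -0.02 0 0; -0.12 -0.11 -0.01 -0.03 0 0; -0.16 -0.147 -0.02 -0.03 0 0; -0.198 -0.183 -0.034 -0.03 0 0; -0.198 -0.183 -0.034 -0.03 0 0; -0.198 -0.183 -0.034 -0.03 0 0; -0.198 -0.183 -0.034 -0.03 0 0; -0.198 -0.183 -0.034 -0.03 0 0"
  gripper: 70

```text
time: 20.2
eef_pos: [0.4381, 0.0584, 0.263]
tcp_rot: [0.728, 0.686, 0.001, 0.001]
contact_force: [-0.4, 0.0, -0.0]
opening: 0.7
```

```bash
cat >> h.py <<'E'
def knob(c):
    P=cloud(c); R=P.reshape(-1,3); R=R[~np.isnan(R[:,0])]
    X=R[(R[:,2]>.158)&(R[:,2]<.176)&(abs(R[:,0]-.436)<.05)&(abs(R[:,1]-.055)<.05)]
    print('knob',len(X),cv2.minAreaRect(X[:,:2].astype(np.float32)),np.percentile(X[:,2],[5,50,95]))
E
python3 - <<'E'
from h import *
s=get_state(); print(s['eef_pos'],s['tcp_rot'],s['qpos']); c=cam('wrist','w10'); knob(c)
E
```

```text
[0.4381 0.0584 0.263 ] [0.7276 0.686  0.0007 0.0007] [-0.0979 -0.2981  2.0469  0.0002  1.3907 -0.0391]
knob 2165 ((0.43217694759368896, 0.05507387965917587), (0.06912706792354584, 0.015999052673578262), 85.00554656982422) [0.1648 0.1678 0.1691]
```

View pics/w10.png

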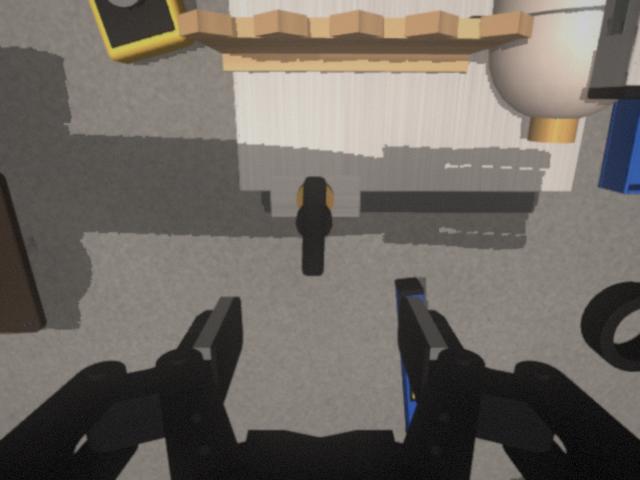

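The wrist view shows the knob bar at (314,226). Its centre is (0.4322,0.0551), its angle is 85°, its top is at z=0.168 and it measures 69 x 16 mm, all consistent. I'll descend to grip the bar with the tips above the collar.

jog_arm:
  commands: "-0.006 -0.003 -0.03 0 0 -0.028; -0.006 -0.003 -0.07 0 0 -0.028; -0.006 -0.003 -0.11 0 0 -0.028; -0.006 -0.003 -0.135 0 0 -0.028; -0.006 -0.003 -0.15 0 0 -0.028; -0.006 -0.003 -0.15 0 0 -0.028; -0.006 -0.003 -0.15 0 0 -0.028; -0.006 -0.003 -0.15 0 0 -0.028"

```text
time: 21.25
eef_pos: [0.4323, 0.0548, 0.1139]
tcp_rot: [0.737, 0.675, 0.001, 0.002]
contact_force: [-0.0, -0.8, -0.1]
opening: 0.701
```

jog_arm:
  commands: "0 0 0 0 0 0; 0 0 0 0 0 0; 0 0 0 0 0 0; 0 0 0 0 0 0; 0 0 0 0 0 0; 0 0 0 0 0 0; 0 0 0 0 0 0; 0 0 0 0 0 0"
  gripper: 0
  grip_force: 60

```text
time: 22.25
eef_pos: [0.4335, 0.0547, 0.1139]
tcp_rot: [0.738, 0.675, 0.003, 0.003]
contact_force: [4.4, -0.2, 1.3]
opening: 0.276
```

```bash
python3 - <<'E'
from h import *
s=get_state(); print(s['eef_pos'],s['tcp_rot'],s['opening']*85,s['contact_force'],s['wrist_torque']); c=cam('wrist','w11')
E
```

```text
[0.4335 0.0547 0.1139] [0.7376 0.6752 0.0026 0.0027] 23.45450951573567 [ 4.3949 -0.1714  1.2522] [-0.0213 -0.9758  0.0305]
```

View pics/w11.png

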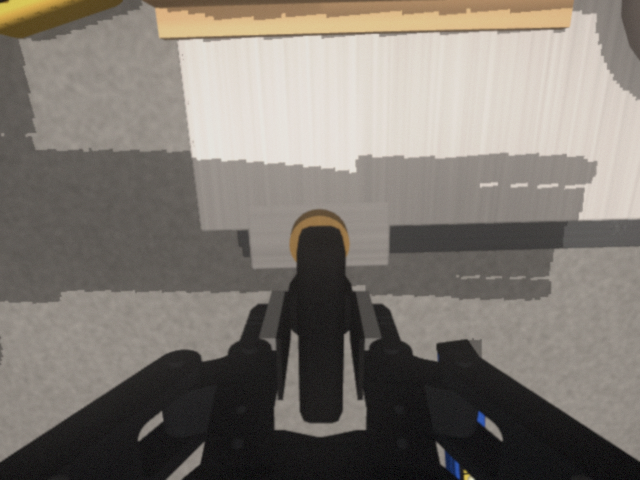

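The opening is 23.5 mm rather than 16, so the tips have caught the collar below the bar. I'll reopen, rise 8 mm and regrip.

jog_arm:
  commands: "0 0 0 0 0 0; 0 0 0 0 0 0; 0 0 0 0 0 0; 0 0 0.008 0 0 0; 0 0 0.008 0 0 0; 0 0 0.008 0 0 0"
  gripper: 60

```text
time: 23.05
eef_pos: [0.4313, 0.0549, 0.1208]
tcp_rot: [0.738, 0.675, 0.001, 0.001]
contact_force: [-0.4, -0.6, 0.1]
opening: 0.6
```

jog_arm:
  commands: "0 0 0 0 0 0; 0 0 0 0 0 0; 0 0 0 0 0 0; 0 0 0 0 0 0; 0 0 0 0 0 0; 0 0 0 0 0 0; 0 0 0 0 0 0; 0 0 0 0 0 0"
  gripper: 0

```text
time: 24.05
eef_pos: [0.4336, 0.0547, 0.1209]
tcp_rot: [0.738, 0.675, 0.003, 0.003]
contact_force: [7.2, 0.8, -4.3]
opening: 0.169
```

```bash
python3 - <<'E'
from h import *
s=get_state(); print(s['eef_pos'],s['tcp_rot'],s['opening']*85,s['contact_force'],s['wrist_torque'],s['qpos']); c=cam('wrist','w12')
E
```

```text
[0.4336 0.0547 0.1209] [0.7376 0.6752 0.0028 0.0028] 14.372935501447024 [ 7.2465  0.8177 -4.2773] [ 0.0092 -0.836   0.0617] [-0.1078 -0.1791  2.217   0.0006  1.0959 -0.0198]
```

View pics/w12.png

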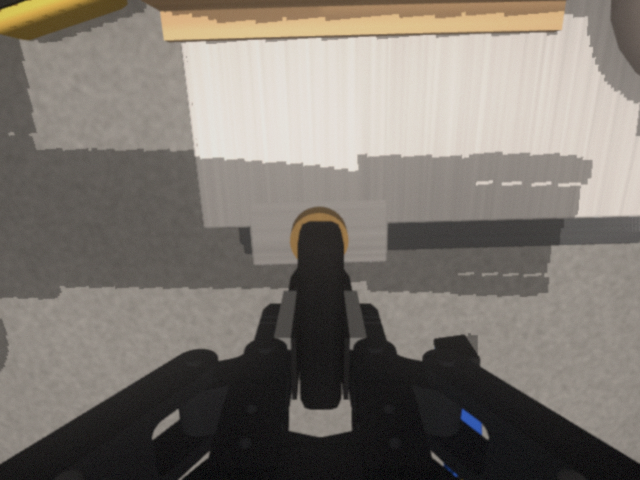

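jog_arm:
  commands: "0.002 0 0 0 0 0; 0.002 0 0 0 0 -0.15; 0.002 0 0 0 0 -0.3; 0.002 0 0 0 0 -0.45; 0.002 0 0 0 0 -0.6; 0.002 0 0 0 0 -0.75; 0.002 0 0 0 0 -0.9; 0.002 0 0 0 0 -0.9; 0.002 0 0 0 0 -0.9"

```text
time: 25.22
eef_pos: [0.4327, 0.0551, 0.1209]
tcp_rot: [0.958, 0.288, -0.001, 0.0]
contact_force: [-4.6, 1.3, 6.3]
opening: 0.171
```

```bash
python3 - <<'E'
from h import *
s=get_state(); print(s['eef_pos'],s['tcp_rot'],s['opening']*85,s['contact_force'],s['wrist_torque'],s['qpos']); c=cam('wrist','w13')
c=cam('scene','s13'); lean(c)
E
```

```text
[0.4327 0.0551 0.1209] [ 0.9575  0.2884 -0.0006  0.0002] 14.492809819856342 [-4.5837  1.289   6.2709] [ 0.1746  0.5764 -0.0666] [-0.1062 -0.1748  2.2134 -0.0009  1.1039  0.8799]
level lean x -0.0506 slope y 0.0262 ztop 0.1981 n 1267 ((0.6376473903656006, 0.24237984418869019), (0.2213502824306488, 0.028940794989466667), 87.1014404296875)
```

View pics/w13.png

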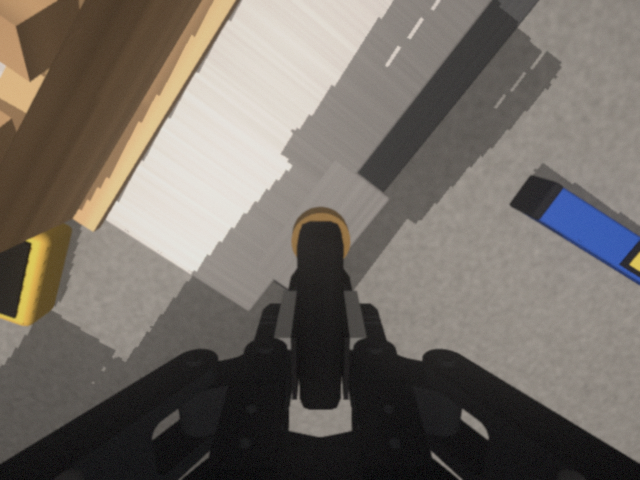

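View pics/s13.png

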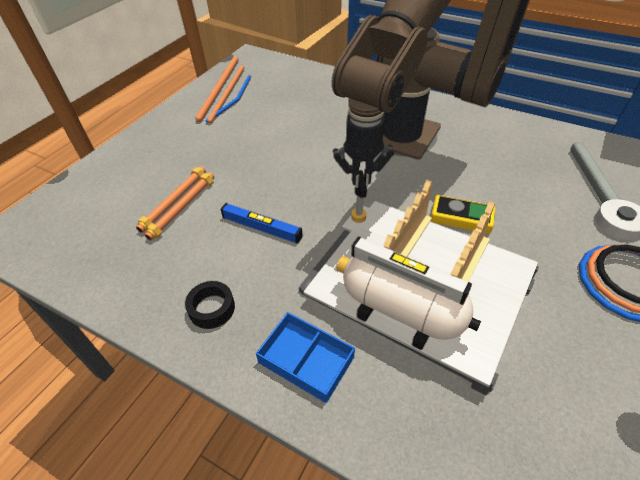

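The knob turns with the gripper. One pipe has been knocked and the two now lie side by side at (176,203). I'll deal with that later and keep turning.

jog_arm:
  commands: "0 0 0 0 0 -0.17; 0 0 0 0 0 -0.34; 0 0 0 0 0 -0.51; 0 0 0 0 0 -0.68; 0 0 0 0 0 -0.85; 0 0 0 0 0 -1.02; 0 0 0 0 0 -1.19; 0 0 0 0 0 -1.36; 0 0 0 0 0 -1.53; 0 0 0 0 0 -1.70; 0 0 0 0 0 -1.8; 0 0 0 0 0 -1.8; 0 0 0 0 0 -1.8"

```text
time: 26.95
eef_pos: [0.4331, 0.0567, 0.1209]
tcp_rot: [0.821, -0.571, -0.002, -0.001]
contact_force: [-3.5, 5.2, 4.3]
opening: 0.167
```

```bash
python3 - <<'E'
from h import *
s=get_state(); print(s['eef_pos'],s['tcp_rot'],s['opening']*85,s['contact_force'],s['wrist_torque'],s['qpos']); c=cam('wrist','w14')
c=cam('scene'); lean(c)
E
```

```text
[0.4331 0.0567 0.1209] [ 0.8209 -0.5711 -0.0017 -0.0011] 14.165522373469827 [-3.4805  5.2038  4.3196] [ 0.9024  0.2387 -0.0902] [-0.1053 -0.1731  2.2121  0.0039  1.1046  2.6795]
level lean x -0.0798 slope y 0.0190 ztop 0.1998 n 1238 ((0.6376352906227112, 0.2432939112186432), (0.2220716029405594, 0.0280094426125288), 87.08580017089844)
```

View pics/w14.png

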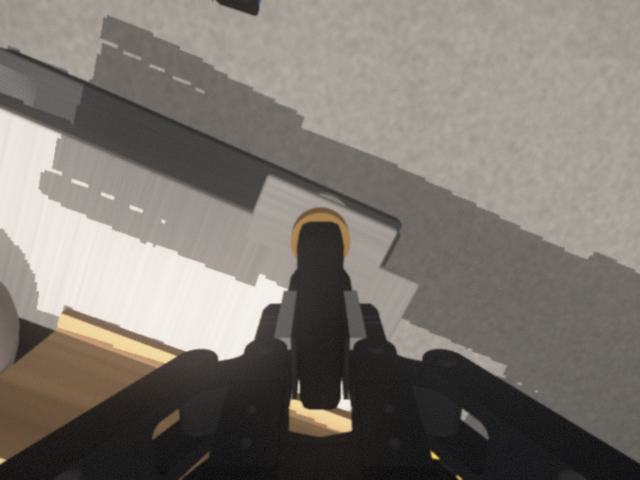

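jog_arm:
  commands: "0 0 0 0 0 0; 0 0 0 0 0 0; 0 0 0 0 0 0; 0 0 0.025 0 0 0; 0 0 0.05 0 0 0.15; 0 0 0.05 0 0 0.33; 0 0 0.05 0 0 0.51; 0 0 0.05 0 0 0.69; 0 0 0.05 0 0 0.87; 0 0 0.05 0 0 1.05; 0 0 0.05 0 0 1.23; 0 0 0.05 0 0 1.41; 0 0 0.05 0 0 1.57"
  gripper: 60

```text
time: 28.68
eef_pos: [0.4333, 0.0547, 0.1704]
tcp_rot: [0.984, 0.178, 0.0, 0.001]
contact_force: [0.5, 0.2, -0.2]
opening: 0.599
```

jog_arm:
  commands: "0 0 0 0 0 0.18; 0 0 0 0 0 0.36; 0 0 0 0 0 0.54; 0 0 0 0 0 0.72; 0 0 0 0 0 0.9; 0 0 0 0 0 1.08; 0 0 0 0 0 1.26; 0 0 0 0 0 1.44; 0 0 0 0 0 1.57; 0 0 0 0 0 1.57; 0 0 0 0 0 1.57"

```text
time: 30.05
eef_pos: [0.4332, 0.0548, 0.1705]
tcp_rot: [0.573, 0.819, 0.001, 0.0]
contact_force: [0.3, 0.4, -0.6]
opening: 0.597
```

```bash
python3 - <<'E'
from h import *
s=get_state(); print(s['eef_pos'],s['tcp_rot'],s['qpos']); c=cam('wrist','w15'); knob(c)
E
```

```text
[0.4332 0.0548 0.1705] [0.5731 0.8195 0.0006 0.0004] [-0.1077 -0.2368  2.1683  0.0006  1.2087 -0.4581]
knob 4548 ((0.4319745898246765, 0.05492153763771057), (0.016010064631700516, 0.069521963596344), 20.417591094970703) [0.1648 0.1678 0.169 ]
```

View pics/w15.png

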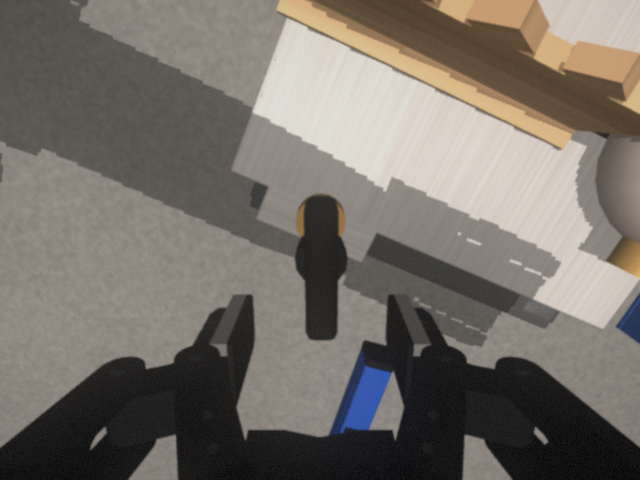

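jog_arm:
  commands: "0 0 -0.025 0 0 0; 0 0 -0.045 0 0 0; 0 0 -0.05 0 0 0; 0 0 -0.05 0 0 0; 0 0 -0.05 0 0 0"

```text
time: 30.72
eef_pos: [0.434, 0.0548, 0.1216]
tcp_rot: [0.572, 0.82, 0.001, 0.001]
contact_force: [-0.1, -0.3, -1.0]
opening: 0.6
```

jog_arm:
  commands: "0 0 0 0 0 0; 0 0 0 0 0 0; 0 0 0 0 0 0; 0 0 0 0 0 0; 0 0 0 0 0 0; 0 0 0 0 0 0; 0 0 0 0 0 0"
  gripper: 0

```text
time: 31.6
eef_pos: [0.4339, 0.055, 0.1213]
tcp_rot: [0.572, 0.82, 0.001, 0.001]
contact_force: [-0.3, 1.2, 5.5]
opening: 0.168
```

jog_arm:
  commands: "0 0 0 0 0 -0.17; 0 0 0 0 0 -0.34; 0 0 0 0 0 -0.51; 0 0 0 0 0 -0.68; 0 0 0 0 0 -0.85; 0 0 0 0 0 -1.02; 0 0 0 0 0 -1.19; 0 0 0 0 0 -1.36; 0 0 0 0 0 -1.53; 0 0 0 0 0 -1.70; 0 0 0 0 0 -1.87; 0 0 0 0 0 -2.04; 0 0 0 0 0 -2.21; 0 0 0 0 0 -2.38; 0 0 0 0 0 -2.55; 0 0 0 0 0 -2.72; 0 0 0 0 0 -2.89; 0 0 0 0 0 -3.0; 0 0 0 0 0 -3.0; 0 0 0 0 0 -3.0"

```text
time: 34.1
eef_pos: [0.4331, 0.0564, 0.1213]
tcp_rot: [0.858, -0.513, -0.002, -0.001]
contact_force: [-2.5, 6.6, 6.6]
opening: 0.168
```

```bash
python3 - <<'E'
from h import *
s=get_state(); print(s['eef_pos'],s['tcp_rot'],s['opening']*85,s['contact_force'],s['wrist_torque'],s['qpos']); c=cam('wrist','w16')
c=cam('scene'); lean(c)
E
```

```text
[0.4331 0.0564 0.1213] [ 0.8581 -0.5134 -0.0015 -0.0007] 14.251630624609975 [-2.4985  6.6001  6.6277] [ 0.81    0.3763 -0.0924] [-0.1054 -0.1735  2.2116  0.0029  1.1057  2.5425]
level lean x -0.1763 slope y 0.0111 ztop 0.2024 n 991 ((0.6379039287567139, 0.24579083919525146), (0.22175756096839905, 0.02714434452354908), 87.0548324584961)
```

View pics/w16.png

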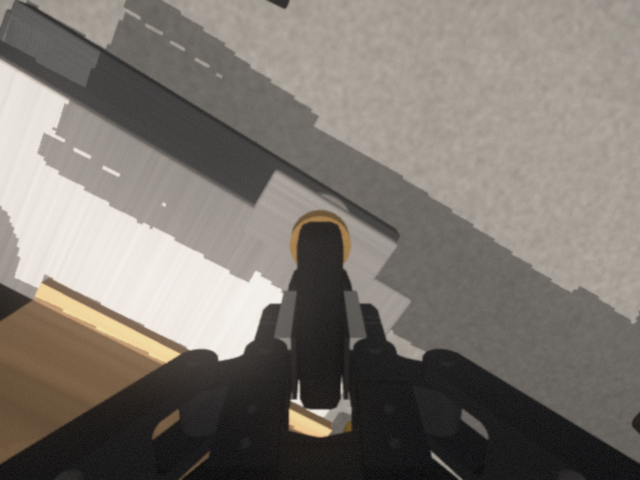

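jog_arm:
  commands: "0 0 0 0 0 0; 0 0 0 0 0 0; 0 0 0 0 0 0; 0 0 0.025 0 0 0; 0 0 0.07 0 0 0.17; 0 0 0.12 0 0 0.34; 0 0 0.14 0 0 0.51; 0 0 0.14 0 0 0.68; 0 0 0.14 0 0 0.85; 0 0 0.14 0 0 1.02; 0.02 0.02 0.14 0 0 1.19; 0.04 0.04 0.14 0 0 1.36; 0.06 0.06 0.14 0 0 1.53; 0.09 0.08 0.14 0 0 1.70; 0.12 0.11 0.14 0 0 1.87; 0.14 0.13 0.14 0 0 2.04; 0.16 0.15 0.14 0 0 2.21; 0.18 0.17 0.14 0 0 2.38; 0.2 0.185 0.14 0 0 2.55; 0.2 0.185 0.14 0 0 2.59"
  gripper: 60

```text
time: 36.7
eef_pos: [0.634, 0.2405, 0.2591]
tcp_rot: [0.726, 0.687, -0.0, 0.0]
contact_force: [0.0, 0.0, -0.3]
opening: 0.599
```

jog_arm:
  commands: "0 0 -0.02 0 0 0; 0 0 -0.04 0 0 0; 0 0 -0.04 0 0 0; 0 0 -0.04 0 0 0; 0 0 -0.04 0 0 0"

```text
time: 37.33
eef_pos: [0.6337, 0.24, 0.2217]
tcp_rot: [0.727, 0.686, 0.001, 0.001]
contact_force: [1.1, -0.1, -0.5]
opening: 0.596
```

```bash
python3 - <<'E'
from h import *
s=get_state(); print(s['eef_pos'],s['tcp_rot']); c=cam('wrist','w17'); lean(c)
a=c['frame'][:,:,::-1]; cv2.imwrite('pics/w17c.png',cv2.resize(a[180:420,260:380],(300,600),interpolation=cv2.INTER_CUBIC))
E
```

```text
[0.6337 0.24   0.2217] [0.7274 0.6863 0.0013 0.001 ]
level lean x -0.0008 slope y -0.0003 ztop 0.2044 n 20940 ((0.634652316570282, 0.24500179290771484), (0.22168481349945068, 0.02679961360991001), 86.78955841064453)
```

View pics/w17.png

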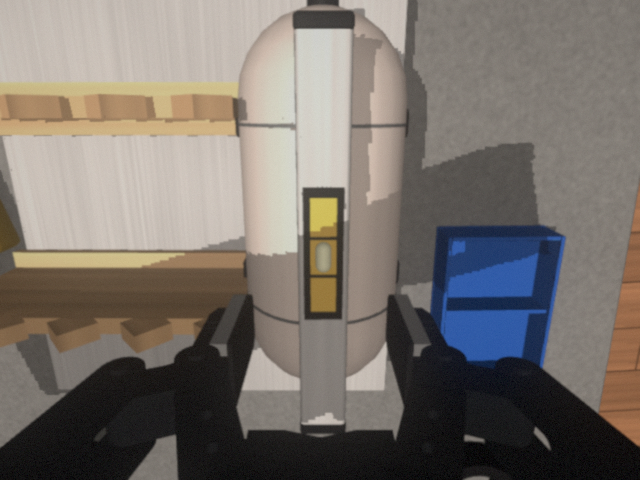

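View pics/w17c.png

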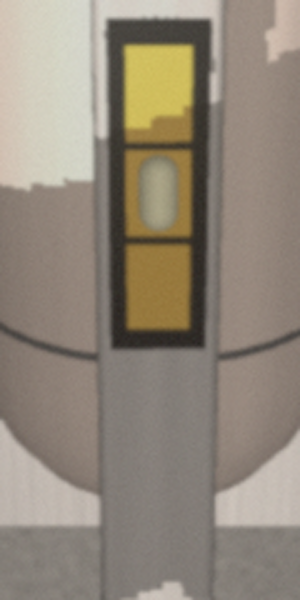

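The bubble sits between the two black lines: bubble centre at crop row 192, lines at 146 and 241. I'll quantify it with ray projection.

```bash
cat >> h.py <<'E'
def vial(c,u0=323):
    f=c['frame'].astype(float); P=cloud(c)
    g=f[:,int(u0)-5:int(u0)+6].mean(1)
    return g
E
python3 - <<'E'
from h import *
c=cam('wrist'); g=vial(c,323)
for v in range(182,325): print(v,g[v].round(0).astype(int).tolist(),end=' ')
tr=lambda r: 180+r*240/600
print()
d=np.array([.06,1])
for nm,r in (('boxtop',20),('in top',44),('line',146),('bub0',153),('bub1',231),('line',241),('in bot',330),('boxbot',348)):
    print(nm,tr(r),ray(c,323,tr(r),.2045))
E
```

```text
182 [211, 208, 199] 183 [211, 208, 199] 184 [211, 208, 199] 185 [208, 204, 196] 186 [189, 186, 178] 187 [138, 135, 129] 188 [87, 85, 79] 189 [72, 70, 64] 190 [71, 68, 63] 191 [71, 69, 63] 192 [70, 67, 62] 193 [71, 67, 62] 194 [71, 67, 62] 195 [72, 69, 63] 196 [74, 70, 62] 197 [109, 101, 67] 198 [173, 158, 85] 199 [202, 186, 93] 200 [208, 191, 95] 201 [209, 191, 95] 202 [209, 191, 95] 203 [208, 191, 95] 204 [208, 191, 95] 205 [208, 191, 95] 206 [208, 190, 94] 207 [208, 190, 94] 208 [208, 190, 94] 209 [208, 190, 94] 210 [209, 191, 94] 211 [208, 190, 94] 212 [208, 190, 94] 213 [208, 191, 94] 214 [208, 190, 93] 215 [208, 190, 93] 216 [207, 189, 93] 217 [208, 190, 93] 218 [207, 190, 93] 219 [209, 191, 94] 220 [207, 189, 92] 221 [207, 189, 92] 222 [208, 190, 92] 223 [207, 189, 92] 224 [207, 189, 92] 225 [204, 185, 90] 226 [190, 169, 84] 227 [175, 150, 77] 228 [167, 141, 73] 229 [167, 139, 73] 230 [165, 138, 72] 231 [160, 131, 70] 232 [157, 127, 68] 233 [155, 125, 67] 234 [155, 125, 67] 235 [151, 122, 66] 236 [132, 108, 61] 237 [96, 81, 54] 238 [68, 61, 47] 239 [88, 75, 52] 240 [130, 106, 6
[... 1187 characters left out ...]
152, 121, 61] 303 [151, 121, 61] 304 [152, 122, 62] 305 [151, 120, 61] 306 [151, 121, 62] 307 [150, 121, 61] 308 [151, 121, 62] 309 [150, 120, 61] 310 [143, 115, 58] 311 [113, 92, 51] 312 [74, 62, 42] 313 [53, 47, 40] 314 [47, 42, 38] 315 [47, 43, 38] 316 [47, 42, 39] 317 [47, 42, 38] 318 [61, 57, 53] 319 [96, 91, 86] 320 [123, 117, 111] 321 [133, 126, 121] 322 [134, 128, 123] 323 [134, 128, 122] 324 [135, 128, 122] 
boxtop 188.0 [0.6366 0.2793 0.2045]
in top 197.6 [0.6363 0.2746 0.2045]
line 238.4 [0.6352 0.2541 0.2045]
bub0 241.2 [0.6351 0.2526 0.2045]
bub1 272.4 [0.6342 0.236  0.2045]
line 276.4 [0.634  0.2338 0.2045]
in bot 312.0 [0.6329 0.2137 0.2045]
boxbot 319.2 [0.6327 0.2095 0.2045]
```

The bubble is 0.1–0.35 mm off, which is about 1 mrad, and the depth slope is -0.0003. The plate is level and the level's lean is under 0.001. Next I'll re-measure the rests in the levelled state, then look at the pipes.

jog_arm:
  commands: "0 0 0.04 0 0 0; -0.02 0 0.08 0 0 0; -0.06 0.005 0.11 0 0 0; -0.085 0.01 0.13 0 0 0; -0.085 0.01 0.13 0 0 0; -0.085 0.01 0.13 0 0 0; -0.085 0.01 0.13 0 0 0; -0.085 0.01 0.13 0 0 0"

```text
time: 38.42
eef_pos: [0.5485, 0.2496, 0.349]
tcp_rot: [0.728, 0.686, -0.001, -0.0]
contact_force: [-0.2, -0.2, -0.1]
opening: 0.601
```

```bash
cat > rests.py <<'E'
from h import *
from scipy.optimize import least_squares
print(get_state()['eef_pos'])
c=cam('wrist','w18'); P=cloud(c); R=P.reshape(-1,3); R=R[~np.isnan(R[:,0])]; R=R[R[:,2]<.22]
T=R[(R[:,2]>.1)&(R[:,2]<.168)&(R[:,0]>.59)&(R[:,1]>.17)&(R[:,1]<.31)]
def f(p):
    d=np.array([p[1],1,p[3]]); d/=np.linalg.norm(d)
    w=T-np.array([p[0],.24,p[2]]); return np.linalg.norm(w-np.outer(w@d,d),axis=1)-.055
s=least_squares(f,[.635,0.06,.115,0],loss='soft_l1',f_scale=.001); print(len(T),'tank',s.x)
lean(c)
# rest direction from top edges: fit front rest line
W=R[(R[:,2]>.13)&(R[:,0]<.57)&(R[:,0]>.35)&(R[:,2]<.19)]
d=np.array([.0606,1]); d/=np.linalg.norm(d); n=np.array([d[1],-d[0]]); o=np.array([s.x[0],.24])
L=np.c_[(W[:,:2]-o)@d,(W[:,:2]-o)@n,W[:,2]]
for s0,s1 in ((-.1,-.02),(.04,.115)):
    w=L[(L[:,0]>s0)&(L[:,0]<s1)&(L[:,2]>.158)]
    co=np.polyfit(w[:,1],w[:,0],1); print('rest s at -.16',np.polyval(co,-.16),'slope',co[0],np.percentile(w[:,0],[3,97]),'ztop',np.percentile(w[:,2],99.5))
    # tooth model fit: z = zt - k*|tri|
    w=L[(L[:,0]>s0)&(L[:,0]<s1)]
    b=np.arange(-.27,-.06,.003); zm=np.array([np.percentile(w[(w[:,1]>=x)&(w[:,1]<x+.003),2],97) if ((w[:,1]>=x)&(w[:,1]<x+.003)).sum()>3 else np.nan for x in b]); xc=b+.0015; k=~np.isnan(zm)
    g=lambda p: np.clip(p[1]-abs(((xc[k]-p[0]+.024)%.048)-.024),p[2],None)-zm[k] if 0 else np.maximum(p[1]-p[3]*abs(((xc[k]-p[0]+.024)%.048)-.024),p[2])-zm[k]
    q=least_squares(g,[-.164,.172,.15,.9],loss='soft_l1',f_scale=.001); print('tip n',q.x)
print('o',o,'d',d,'n',n)
for i,v in enumerate((-.235,-.187,-.139,-.091)): print('slot',i+1,o+n*v+d*.0045)
E
python3 rests.py
```

```text
[0.5485 0.2496 0.349 ]
7901 tank [0.6339 0.0633 0.1148 0.0014]
level lean x 0.0048 slope y -0.0003 ztop 0.2043 n 7418 ((0.6343201994895935, 0.2508193254470825), (0.2085830420255661, 0.026670819148421288), 86.5452880859375)
rest s at -.16 -0.06089110041028381 slope -0.0007539258104131429 [-0.068  -0.0562] ztop 0.17856497313597722
tip n [-0.1627  0.1799  0.092   1.0542]
rest s at -.16 0.07722595472263723 slope 0.0005191491566385574 [0.0717 0.083 ] ztop 0.1790872035376321
tip n [-0.1624  0.1806  0.0471  1.0724]
o [0.6339 0.24  ] d [0.0605 0.9982] n [ 0.9982 -0.0605]
slot 1 [0.3996 0.2587]
slot 2 [0.4475 0.2558]
slot 3 [0.4954 0.2529]
slot 4 [0.5434 0.25  ]
```

View pics/w18.png

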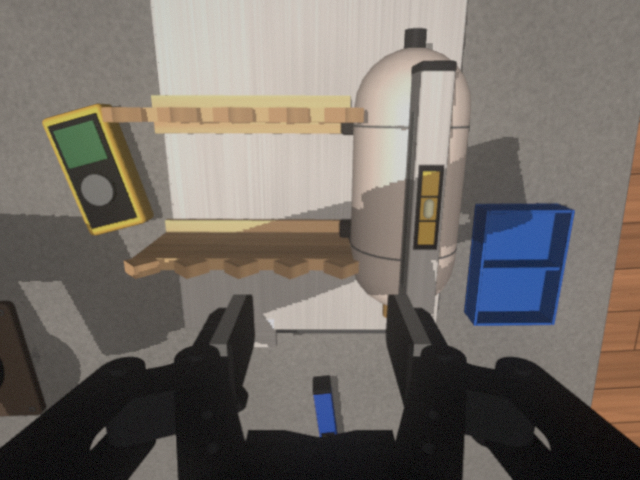

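jog_arm:
  commands: "0 -0.06 0 0 0 -0.15; 0 -0.12 0 0 0 -0.3; 0 -0.18 0 0 0 -0.45; 0 -0.24 0 0 0 -0.6; 0.01 -0.30 0 0 0 -0.75; 0.01 -0.36 -0.02 0 0 -0.9; 0.02 -0.42 -0.04 0 0 -1.05; 0.02 -0.48 -0.06 0 0 -1.2; 0.03 -0.54 -0.08 0 0 -1.35; 0.03 -0.60 -0.1 0 0 -1.51; 0.03 -0.63 -0.1 0 0 -1.51; 0.03 -0.63 -0.1 0 0 -1.51; 0.03 -0.63 -0.1 0 0 -1.51; 0.03 -0.63 -0.1 0 0 -1.51"

```text
time: 40.22
eef_pos: [0.5787, -0.3788, 0.2511]
tcp_rot: [1.0, 0.002, 0.0, 0.001]
contact_force: [0.5, 0.1, -0.5]
opening: 0.601
```

```bash
cat >> h.py <<'E'
def pipes(c,name='wrist'):
    P=cloud(c)
    for r in cut_out(name,'pipe1'):
        m=r['pixels']; X=P[m]; X=X[~np.isnan(X[:,0])]; X=X[X[:,2]>.012]
        if len(X)<50: continue
        rc=cv2.minAreaRect(X[:,:2].astype(np.float32)); print('pipe',round(r['conf'],2),np.round(r['box']),np.round(rc[0],4),np.round(rc[1],4),round(rc[2],2),'z',np.percentile(X[:,2],[50,98]))
E
python3 - <<'E'
from h import *
s=get_state(); print(s['eef_pos'],s['tcp_rot']); c=cam('wrist','w19'); pipes(c)
E
```

```text
[ 0.5787 -0.3788  0.2511] [1.     0.0021 0.0003 0.0008]
pipe 0.75 [328. 179.  42. 258.] [ 0.5778 -0.3916] [0.2602 0.0368] 1.89 z [0.026 0.033]
pipe 0.71 [368. 189.  39. 253.] [ 0.5682 -0.4288] [0.2594 0.0369] 1.74 z [0.0261 0.0331]
```

View pics/w19.png

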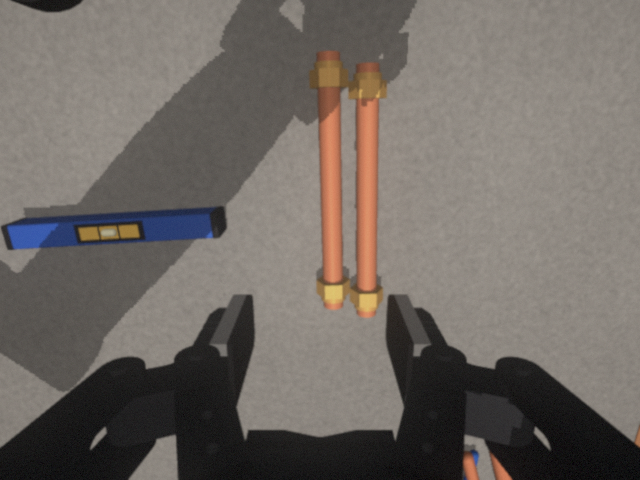

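Two pipes in the wrist view. A is at (330,179), centre (0.5778,-0.3916). B is at (368,189), centre (0.5682,-0.4288). They lie 37 mm apart, so the tubes leave a gap of about 15 mm. I'll lower one finger into the gap with a modest opening, so that closing draws A away from B. First a hover to check.

jog_arm:
  commands: "0 0 -0.05 0 0 0.029; 0 -0.005 -0.1 0 0 0.029; 0 -0.005 -0.15 0 0 0.029; 0 -0.005 -0.19 0 0 0.029; 0 -0.005 -0.21 0 0 0.029; 0 -0.005 -0.21 0 0 0.029; 0 -0.005 -0.21 0 0 0.029; 0 -0.005 -0.21 0 0 0.029"
  gripper: 47

```text
time: 41.32
eef_pos: [0.5796, -0.3862, 0.0433]
tcp_rot: [1.0, 0.016, 0.002, 0.002]
contact_force: [0.8, 0.4, 0.6]
opening: 0.468
```

```bash
python3 - <<'E'
from h import *
s=get_state(); print(s['eef_pos'],s['tcp_rot'],s['opening']*85); c=cam('wrist','w20'); pipes(c)
P=cloud(c)
for v in (250,270,285,295,300,305,310,320): 
    print(v,[(u,(P[v,u]*1000).round(0).tolist()) for u in range(220,430,12)])
E
```

```text
[ 0.5796 -0.3862  0.0433] [0.9999 0.016  0.0017 0.0023] 39.74631988337835
pipe 0.9 [404. 217.  92. 425.] [ 0.5836 -0.4202] [0.0414 0.2315] 87.76 z [0.0261 0.033 ]
pipe 0.83 [326. 220.  87. 435.] [ 0.5852 -0.3915] [0.233  0.0374] 1.91 z [0.0261 0.0328]
250 [(220, [578.0, -331.0, 1.0]), (232, [578.0, -338.0, 0.0]), (244, [578.0, -345.0, -1.0]), (256, [578.0, -352.0, 0.0]), (268, [578.0, -358.0, -1.0]), (280, [579.0, -365.0, 0.0]), (292, [579.0, -372.0, -0.0]), (304, [579.0, -379.0, -0.0]), (316, [588.0, -386.0, 25.0]), (328, [589.0, -391.0, 27.0]), (340, [588.0, -398.0, 25.0]), (352, [580.0, -406.0, -0.0]), (364, [580.0, -413.0, 0.0]), (376, [585.0, -417.0, 15.0]), (388, [589.0, -422.0, 25.0]), (400, [590.0, -427.0, 27.0]), (412, [590.0, -433.0, 27.0]), (424, [581.0, -447.0, -1.0])]
270 [(220, [565.0, -331.0, -0.0]), (232, [566.0, -338.0, 1.0]), (244, [566.0, -344.0, 0.0]), (256, [566.0, -351.0, 0.0]), (268, [566.0, -358.0, 0.0]), (280, [567.0, -365.0, 1.0]), (292, [567.0, -372.0, -0.0]), (304, [567.0, -379.0, 1.0]), (316, [577.0, -386.0, 26.0]), (328, [578.0, -392.0, 27.0]), (340, [57
[... 2767 characters left out ...]
0.0]), (376, [586.0, -407.0, 86.0]), (388, [590.0, -410.0, 94.0]), (400, [587.0, -416.0, 86.0]), (412, [586.0, -421.0, 85.0]), (424, [543.0, -452.0, -1.0])]
320 [(220, [533.0, -329.0, -0.0]), (232, [585.0, -357.0, 93.0]), (244, [589.0, -363.0, 100.0]), (256, [589.0, -366.0, 100.0]), (268, [576.0, -367.0, 76.0]), (280, [535.0, -365.0, 1.0]), (292, [535.0, -373.0, 0.0]), (304, [535.0, -380.0, 0.0]), (316, [549.0, -387.0, 25.0]), (328, [550.0, -393.0, 27.0]), (340, [549.0, -399.0, 25.0]), (352, [535.0, -409.0, -0.0]), (364, [536.0, -416.0, 1.0]), (376, [584.0, -407.0, 88.0]), (388, [590.0, -409.0, 101.0]), (400, [590.0, -413.0, 101.0]), (412, [587.0, -419.0, 94.0]), (424, [537.0, -452.0, 0.0])]
```

View pics/w20.png

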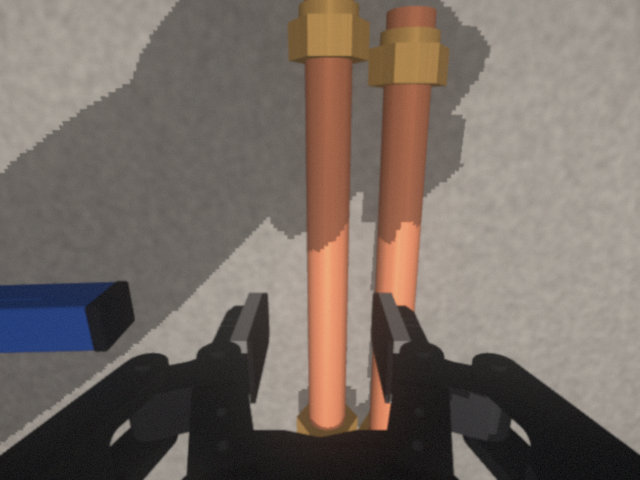

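The hover view shows the right finger at (383,296), above the gap. I'll shift 2 mm towards +y and go down in two stages with a force check.

jog_arm:
  commands: "-0.002 0.002 -0.01 0 0 0; -0.002 0.002 -0.03 0 0 0; -0.002 0.002 -0.045 0 0 0; -0.002 0.002 -0.045 0 0 0; -0.002 0.002 -0.045 0 0 0"

```text
time: 42.05
eef_pos: [0.5763, -0.3832, -0.0047]
tcp_rot: [1.0, 0.016, -0.0, 0.001]
contact_force: [0.9, -1.1, 0.5]
opening: 0.47
```

jog_arm:
  commands: "0 0 -0.006 0 0 0; 0 0 -0.012 0 0 0; 0 0 -0.017 0 0 0; 0 0 -0.021 0 0 0; 0 0 -0.021 0 0 0; 0 0 -0.021 0 0 0"

```text
time: 42.8
eef_pos: [0.5761, -0.3829, -0.0256]
tcp_rot: [1.0, 0.016, -0.0, 0.001]
contact_force: [0.2, 1.2, -0.4]
opening: 0.468
```

```bash
python3 - <<'E'
from h import *
s=get_state(); print(s['eef_pos'],s['tcp_rot'],s['opening']*85,s['contact_force']); c=cam('wrist','w21'); pipes(c)
E
```

```text
[ 0.5761 -0.3829 -0.0256] [ 0.9999  0.0159 -0.0001  0.0005] 39.740874253217726 [ 0.1511  1.2275 -0.4303]
pipe 0.93 [345. 218. 132. 436.] [ 0.605  -0.3912] [0.1532 0.0373] 2.16 z [0.0259 0.0289]
pipe 0.55 [473. 234. 131. 467.] [ 0.5997 -0.4272] [0.1667 0.0374] 1.2 z [0.0262 0.033 ]
```

View pics/w21.png

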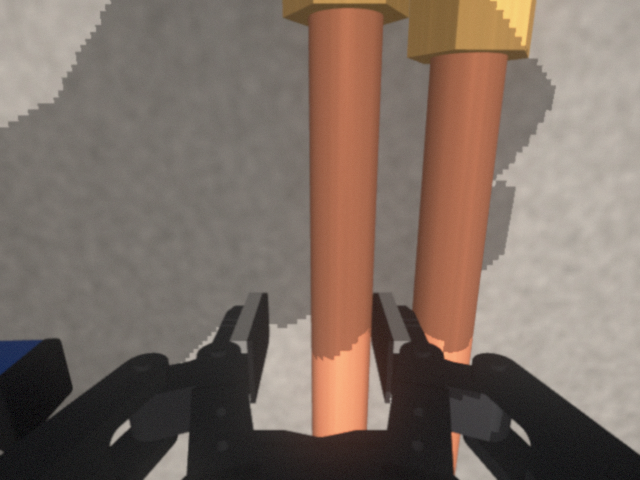

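The finger is in the gap at (390,340) with A between the jaws. Closing.

jog_arm:
  commands: "0 0 0 0 0 0; 0 0 0 0 0 0; 0 0 0 0 0 0; 0 0 0 0 0 0; 0 0 0 0 0 0; 0 0 0 0 0 0; 0 0 0 0 0 0"
  gripper: 0
  grip_force: 80

```text
time: 43.78
eef_pos: [0.577, -0.3845, -0.024]
tcp_rot: [1.0, 0.016, 0.001, 0.002]
contact_force: [-1.3, -3.2, 5.5]
opening: 0.226
```

jog_arm:
  commands: "0 0 0.02 0 0 0; 0 0 0.06 0 0 0; 0 0 0.11 0 0 0; 0 0 0.16 0 0 0; 0 0 0.21 0 0 0; 0 0 0.25 0 0 0; 0 0 0.25 0 0 0; 0 0 0.25 0 0 0"

```text
time: 44.78
eef_pos: [0.5751, -0.3816, 0.2213]
tcp_rot: [1.0, 0.016, -0.002, -0.001]
contact_force: [-0.8, -0.4, -4.2]
opening: 0.224
```

```bash
python3 - <<'E'
from h import *
s=get_state(); print(s['eef_pos'],s['tcp_rot'],s['opening']*85,s['contact_force']); c=cam('wrist','w22'); pipes(c)
c=cam('scene','s22')
E
```

```text
[ 0.5751 -0.3816  0.2213] [ 0.9999  0.016  -0.0018 -0.0013] 19.04687338782797 [-0.8451 -0.3861 -4.2268]
pipe 0.78 [373. 181.  43. 250.] [ 0.5799 -0.4298] [0.2368 0.0341] 1.8 z [0.0259 0.0328]
pipe 0.73 [320. 218. 126. 435.] [ 0.6056 -0.3827] [0.1507 0.0369] 2.23 z [0.271  0.2748]
```

View pics/w22.png

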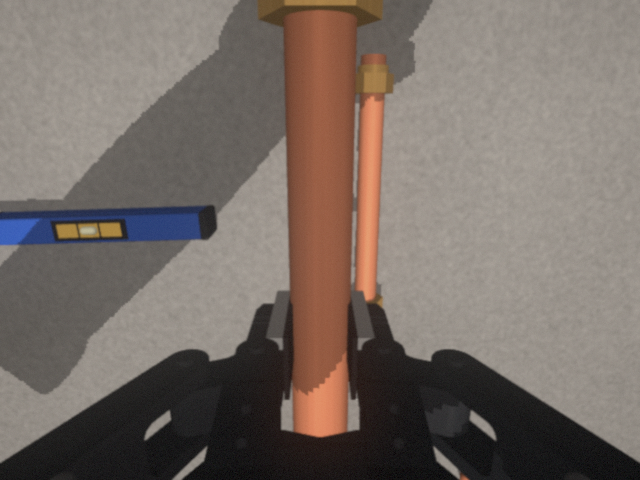

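View pics/s22.png

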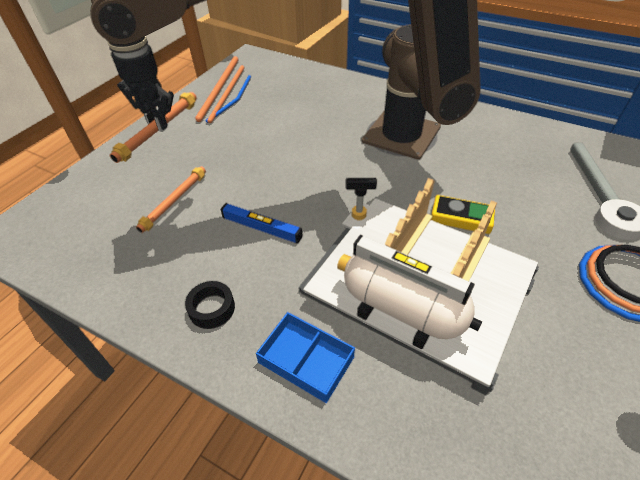

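Pipe A is held level with opening 19 mm, and B remains on the bench. Carrying A above slot 3.

jog_arm:
  commands: "-0.005 0.04 0.02 0 0 0; -0.01 0.09 0.03 0 0 0.1; -0.015 0.14 0.04 0 0 0.22; -0.02 0.19 0.04 0 0 0.36; -0.025 0.24 0.04 0 0 0.5; -0.03 0.29 0.04 0 0 0.66; -0.04 0.34 0.04 0 0 0.82; -0.045 0.39 0.04 0 0 0.98; -0.05 0.44 0.04 0 0 1.14; -0.06 0.49 0.04 0 0 1.3; -0.07 0.54 0.04 0 0 1.45; -0.075 0.59 0.04 0 0 1.478; -0.08 0.625 0.04 0 0 1.478; -0.08 0.639 0.04 0 0 1.478; -0.08 0.639 0.04 0 0 1.478; -0.08 0.639 0.04 0 0 1.478; -0.08 0.639 0.04 0 0 1.478"

```text
time: 47.05
eef_pos: [0.4966, 0.2547, 0.2644]
tcp_rot: [0.729, 0.685, 0.0, 0.001]
contact_force: [-0.2, -0.1, -3.6]
opening: 0.228
```

```bash
python3 - <<'E'
from h import *
s=get_state(); print(s['eef_pos'],s['tcp_rot'],s['opening']*85,s['contact_force']); c=cam('wrist','w23'); 
P=cloud(c); R=P.reshape(-1,3); R=R[~np.isnan(R[:,0])]
X=R[(R[:,2]>.285)&(R[:,2]<.33)&(abs(R[:,0]-.5)<.04)&(R[:,1]>.28)]; 
for a,b in ((.28,.3),(.3,.32),(.32,.34),(.34,.36)):
    q=X[(X[:,1]>a)&(X[:,1]<b)]
    if len(q)>20: print(a,'x',np.percentile(q[:,0],[2,98]),q[:,0][q[:,2]>np.percentile(q[:,2],80)].mean(),'ztop',np.percentile(q[:,2],97))
E
```

```text
[0.4966 0.2547 0.2644] [0.7289 0.6846 0.0003 0.0006] 19.402989217673227 [-0.177  -0.0643 -3.6323]
0.28 x [0.4873 0.5078] 0.4976406997298085 ztop 0.3162989937001376
0.3 x [0.4886 0.5091] 0.49886779837340806 ztop 0.3162625789144144
0.32 x [0.4897 0.5103] 0.4999907429455559 ztop 0.31628350518143544
0.34 x [0.4859 0.5179] 0.5014543798469075 ztop 0.3204629263671862
```

View pics/w23.png

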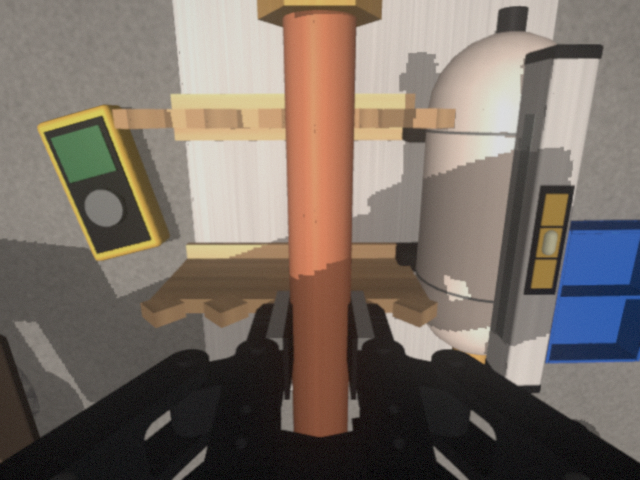

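jog_arm:
  commands: "0 0.001 -0.03 0 0 0; 0 0.001 -0.07 0 0 0; 0 0.001 -0.1 0 0 0; 0 0.001 -0.12 0 0 0; 0 0.001 -0.126 0 0 0; 0 0.001 -0.13 0 0 0; 0 0.001 -0.13 0 0 0; 0 0.001 -0.13 0 0 0"

```text
time: 48.1
eef_pos: [0.4969, 0.2572, 0.1357]
tcp_rot: [0.728, 0.685, 0.001, 0.001]
contact_force: [-0.1, -0.0, -3.3]
opening: 0.227
```

```bash
python3 - <<'E'
from h import *
s=get_state(); print(s['eef_pos'],s['opening']*85,s['contact_force'],s['wrist_torque'])
d=cam('side'); u,v=proj(d,[.5,.2,.16])[0].astype(int)
cv2.imwrite('pics/side24.png',cv2.resize(d['frame'][v-80:v+80,u-100:u+100,::-1],(750,600),interpolation=cv2.INTER_CUBIC))
E
```

```text
[0.4969 0.2572 0.1357] 19.268077413744997 [-0.0747 -0.02   -3.2739] [-0.008  -0.0006  0.0726]
```

View pics/side24.png

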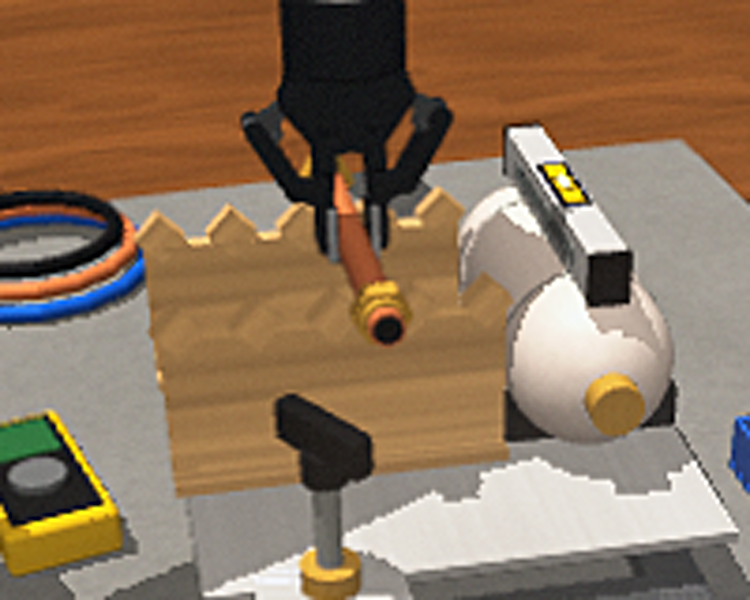

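The pipe sits in the third notch from the left, with its nut in front of the near rest. Lowering to contact.

jog_arm:
  commands: "0 0 -0.003 0 0 0; 0 0 -0.004 0 0 0; 0 0 -0.005 0 0 0; 0 0 -0.006 0 0 0; 0 0 -0.006 0 0 0; 0 0 -0.006 0 0 0"

```text
time: 48.9
eef_pos: [0.497, 0.2571, 0.1293]
tcp_rot: [0.728, 0.685, 0.001, 0.001]
contact_force: [1.6, -1.0, 1.3]
opening: 0.229
```

jog_arm:
  commands: "0 0 -0.0005 0 0 0; 0 0 -0.0005 0 0 0; 0 0 -0.0005 0 0 0; 0 0 -0.0005 0 0 0; 0 0 -0.0005 0 0 0; 0 0 0.03 0 0 0; 0 0 0.08 0 0 0; 0 0 0.13 0 0 0; 0 0 0.17 0 0 0; 0 0 0.17 0 0 0; 0 0 0.17 0 0 0; 0 0 0.17 0 0 0"
  gripper: 50

```text
time: 50.4
eef_pos: [0.4953, 0.2566, 0.296]
tcp_rot: [0.728, 0.685, -0.001, -0.0]
contact_force: [0.1, -0.8, -0.1]
opening: 0.497
```

```bash
python3 - <<'E'
from h import *
s=get_state(); print(s['eef_pos'],s['opening']*85,s['contact_force'])
c=cam('wrist','w25'); lean(c); P=cloud(c); R=P.reshape(-1,3); R=R[~np.isnan(R[:,0])]
X=R[(R[:,2]>.176)&(R[:,2]<.2)&(abs(R[:,0]-.497)<.025)]
for y in np.arange(.13,.39,.02):
    q=X[(X[:,1]>y)&(X[:,1]<y+.02)]
    if len(q)>10: print(round(y,2),np.median(q[:,0]).round(4),np.percentile(q[:,2],95).round(4))
d=cam('side'); u,v=proj(d,[.5,.2,.16])[0].astype(int)
cv2.imwrite('pics/side25.png',cv2.resize(d['frame'][v-80:v+80,u-100:u+100,::-1],(750,600),interpolation=cv2.INTER_CUBIC))
E
```

```text
[0.4953 0.2566 0.296 ] 42.258535239555954 [ 0.1429 -0.7886 -0.1401]
level lean x 0.0289 slope y -0.0016 ztop 0.2042 n 10731 ((0.6341893076896667, 0.24762609601020813), (0.2159496247768402, 0.027185844257473946), 86.75582122802734)
0.13 0.4885 0.186
0.15 0.4895 0.1862
0.17 0.4919 0.1812
0.19 0.4924 0.1811
0.21 0.4934 0.1812
0.23 0.4946 0.1812
0.25 0.4959 0.1812
0.27 0.4972 0.1812
0.29 0.4984 0.1812
0.31 0.4987 0.1811
0.33 0.5005 0.1814
0.35 0.5022 0.1866
0.37 0.5027 0.1861
```

View pics/side25.png

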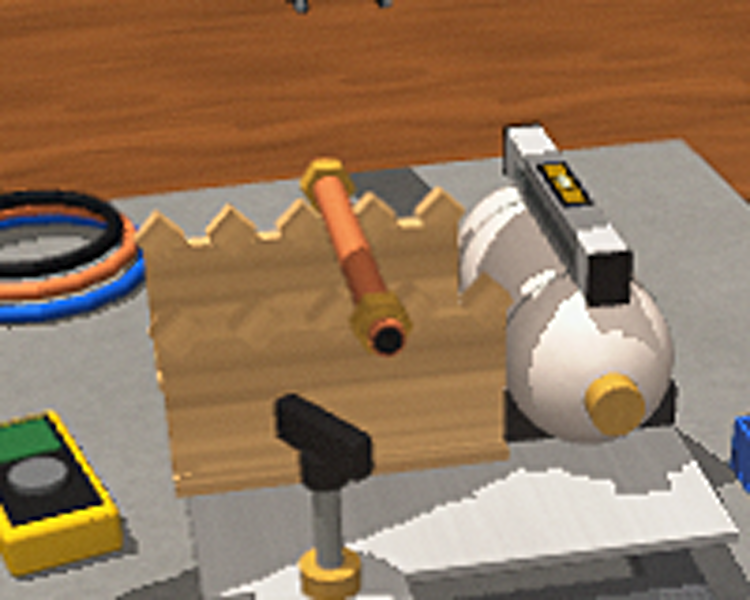

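View pics/w25.png

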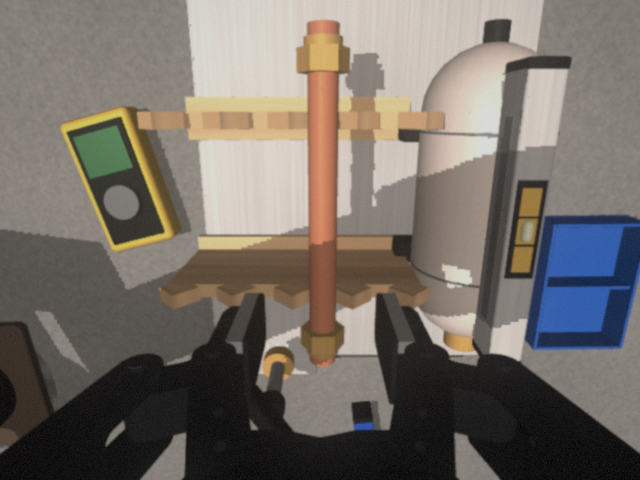

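Pipe A is seated: the tube top is flat at 0.181, so the axis is at 0.170. Its nuts are outside both rests and the level is still upright. Back for pipe B.

jog_arm:
  commands: "0.005 -0.05 0 0 0 -0.1; 0.01 -0.1 0 0 0 -0.24; 0.015 -0.15 0 0 0 -0.38; 0.02 -0.2 0 0 0 -0.52; 0.03 -0.25 0 0 0 -0.66; 0.035 -0.3 0 0 0 -0.8; 0.04 -0.35 0 0 0 -0.94; 0.045 -0.4 -0.01 0 0 -1.08; 0.05 -0.45 -0.02 0 0 -1.22; 0.06 -0.5 -0.03 0 0 -1.36; 0.065 -0.55 -0.04 0 0 -1.478; 0.07 -0.6 -0.05 0 0 -1.478; 0.075 -0.65 -0.05 0 0 -1.478; 0.075 -0.68 -0.05 0 0 -1.478; 0.075 -0.68 -0.05 0 0 -1.478; 0.075 -0.68 -0.05 0 0 -1.478; 0.075 -0.68 -0.05 0 0 -1.478"

```text
time: 52.62
eef_pos: [0.5715, -0.4217, 0.2485]
tcp_rot: [1.0, 0.017, -0.0, 0.001]
contact_force: [0.7, 0.2, 0.8]
opening: 0.499
```

```bash
python3 - <<'E'
from h import *
s=get_state(); print(s['eef_pos'],s['tcp_rot']); c=cam('wrist','w26'); pipes(c)
E
```

```text
[ 0.5715 -0.4217  0.2485] [ 0.9999  0.0166 -0.      0.0005]
pipe 0.61 [327. 183.  42. 263.] [ 0.5682 -0.4286] [0.2605 0.0369] 1.82 z [0.026 0.033]
```

View pics/w26.png

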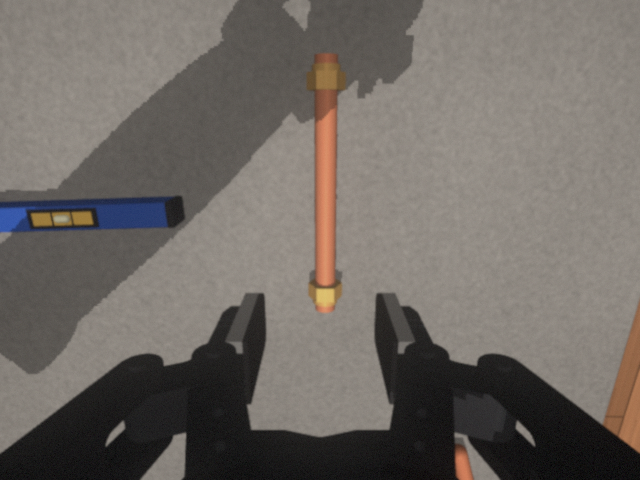

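Pipe B is alone at (327,183), centre (0.568,-0.4286). Descending to grip it.

jog_arm:
  commands: "-0.003 -0.007 -0.06 0 0 0; -0.003 -0.007 -0.12 0 0 0; -0.003 -0.007 -0.17 0 0 0; -0.003 -0.007 -0.21 0 0 0; -0.003 -0.007 -0.24 0 0 0; -0.003 -0.007 -0.26 0 0 0; -0.003 -0.007 -0.272 0 0 0; -0.003 -0.007 -0.272 0 0 0; -0.003 -0.007 -0.272 0 0 0"
  gripper: 60

```text
time: 53.85
eef_pos: [0.5692, -0.4309, -0.0218]
tcp_rot: [1.0, 0.016, 0.001, 0.002]
contact_force: [0.2, -0.3, 0.1]
opening: 0.6
```

jog_arm:
  commands: "0 0 0 0 0 0; 0 0 0 0 0 0; 0 0 0 0 0 0; 0 0 0 0 0 0; 0 0 0 0 0 0; 0 0 0 0 0 0; 0 0 0 0 0 0; 0 0 0 0 0 0"
  gripper: 0
  grip_force: 80

```text
time: 54.85
eef_pos: [0.5689, -0.4304, -0.0219]
tcp_rot: [1.0, 0.016, 0.001, 0.001]
contact_force: [-0.7, 2.3, 6.0]
opening: 0.227
```

jog_arm:
  commands: "0 0 0.02 0 0 0; 0 0 0.06 0 0 0; 0 0 0.11 0 0 0; 0 0 0.16 0 0 0; 0 0 0.21 0 0 0; 0 0 0.26 0 0 0; 0 0 0.285 0 0 0; 0 0 0.285 0 0 0; 0 0 0.285 0 0 0"

```text
time: 55.98
eef_pos: [0.5674, -0.4294, 0.2593]
tcp_rot: [1.0, 0.016, -0.001, -0.0]
contact_force: [0.0, 0.1, -3.4]
opening: 0.224
```

```bash
python3 - <<'E'
from h import *
s=get_state(); print(s['eef_pos'],s['tcp_rot'],s['opening']*85,s['contact_force']); c=cam('wrist','w27'); pipes(c)
E
```

```text
[ 0.5674 -0.4294  0.2593] [ 0.9999  0.0158 -0.0011 -0.0004] 19.06827099701769 [ 0.0363  0.0846 -3.4071]
pipe 0.61 [320. 218. 124. 436.] [ 0.5973 -0.4283] [0.1539 0.0368] 0.57 z [0.3069 0.3129]
```

View pics/w27.png

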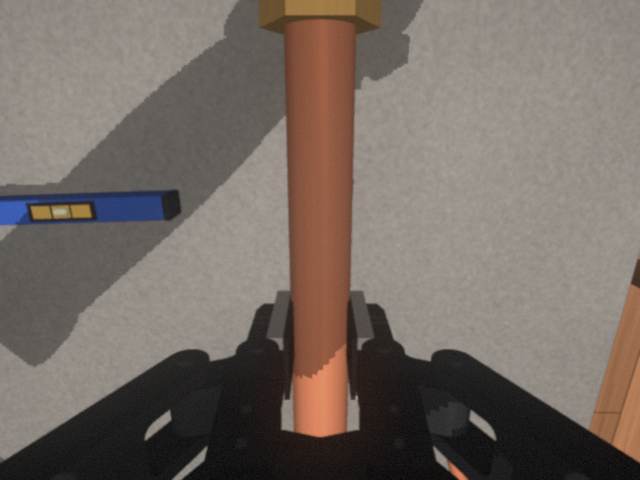

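jog_arm:
  commands: "-0.005 0.04 0.01 0 0 0; -0.015 0.09 0.02 0 0 0.1; -0.025 0.14 0.02 0 0 0.22; -0.035 0.19 0.02 0 0 0.36; -0.045 0.24 0.02 0 0 0.5; -0.055 0.29 0.02 0 0 0.64; -0.065 0.34 0.02 0 0 0.78; -0.075 0.39 0.02 0 0 0.92; -0.085 0.44 0.02 0 0 1.06; -0.1 0.49 0.02 0 0 1.2; -0.11 0.54 0.02 0 0 1.34; -0.13 0.59 0.02 0 0 1.478; -0.15 0.64 0.02 0 0 1.478; -0.163 0.68 0.02 0 0 1.478; -0.168 0.692 0.02 0 0 1.478; -0.168 0.692 0.02 0 0 1.478; -0.168 0.692 0.02 0 0 1.478; -0.168 0.692 0.02 0 0 1.478"

```text
time: 58.32
eef_pos: [0.4007, 0.2609, 0.2814]
tcp_rot: [0.729, 0.685, 0.0, 0.001]
contact_force: [-0.4, -1.1, -2.2]
opening: 0.226
```

```bash
python3 - <<'E'
from h import *
s=get_state(); print(s['eef_pos'],s['tcp_rot'],s['opening']*85,s['contact_force']); c=cam('wrist','w28'); 
P=cloud(c); R=P.reshape(-1,3); R=R[~np.isnan(R[:,0])]
X=R[(R[:,2]>.28)&(R[:,2]<.34)&(abs(R[:,0]-.40)<.04)&(R[:,1]>.28)]; 
for y in np.arange(.28,.38,.02):
    q=X[(X[:,1]>y)&(X[:,1]<y+.02)]
    if len(q)>20: print(round(y,2),'x',np.percentile(q[:,0],[2,98]).mean(),'ztop',np.percentile(q[:,2],97))
E
```

```text
[0.4007 0.2609 0.2814] [0.729  0.6845 0.0003 0.0006] 19.25119236312864 [-0.3526 -1.097  -2.2397]
0.28 x 0.4013923727734411 ztop 0.33112908580407624
0.3 x 0.4026401846461247 ztop 0.3311636955840398
0.32 x 0.4038313893445521 ztop 0.331127720600396
0.34 x 0.40745304296637525 ztop 0.3349881297126916
0.36 x 0.4059316225567617 ztop 0.33637700666399645
```

View pics/w28.png

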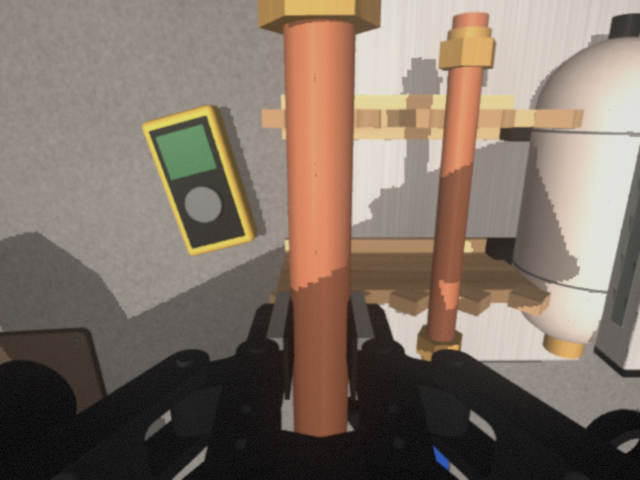

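jog_arm:
  commands: "0 0.001 -0.04 0 0 0; 0 0.001 -0.08 0 0 0; 0 0.001 -0.115 0 0 0; 0 0.001 -0.135 0 0 0; 0 0.001 -0.142 0 0 0; 0 0.001 -0.142 0 0 0; 0 0.001 -0.142 0 0 0; 0 0.001 -0.142 0 0 0"

```text
time: 59.38
eef_pos: [0.401, 0.2632, 0.1407]
tcp_rot: [0.728, 0.685, 0.002, 0.001]
contact_force: [0.4, -0.2, -1.2]
opening: 0.222
```

```bash
python3 - <<'E'
from h import *
s=get_state(); print(s['eef_pos'],s['opening']*85,s['contact_force'])
d=cam('side'); u,v=proj(d,[.45,.2,.16])[0].astype(int)
cv2.imwrite('pics/side29.png',cv2.resize(d['frame'][v-80:v+80,u-100:u+100,::-1],(750,600),interpolation=cv2.INTER_CUBIC))
E
```

```text
[0.401  0.2632 0.1407] 18.892032815661715 [ 0.426  -0.2048 -1.2219]
```

View pics/side29.png

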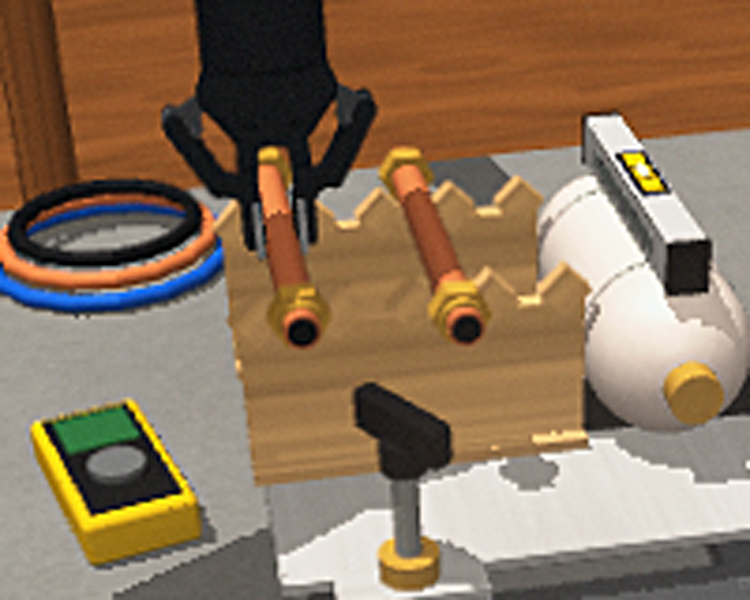

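jog_arm:
  commands: "0 0 -0.003 0 0 0; 0 0 -0.006 0 0 0; 0 0 -0.008 0 0 0; 0 0 -0.009 0 0 0; 0 0 -0.009 0 0 0; 0 0 -0.009 0 0 0"

```text
time: 60.18
eef_pos: [0.4012, 0.2632, 0.1314]
tcp_rot: [0.728, 0.685, 0.002, 0.001]
contact_force: [1.0, -0.3, 3.0]
opening: 0.227
```

Contact felt (+4 N). Releasing and withdrawing.

jog_arm:
  commands: "0 0 0 0 0 0; 0 0 0 0 0 0; 0 0 0 0 0 0; 0 0 0 0 0 0; 0 0 0 0 0 0; 0 0 0.03 0 0 0; 0 0 0.08 0 0 0; 0 0 0.13 0 0 0; 0 0 0.17 0 0 0; 0.05 0 0.19 0 0 0; 0.09 0 0.21 0 0 0; 0.13 0 0.22 0 0 0; 0.16 -0.005 0.22 0 0 0; 0.16 -0.005 0.22 0 0 0; 0.16 -0.005 0.22 0 0 0; 0.16 -0.005 0.22 0 0 0"
  gripper: 50

```text
time: 62.18
eef_pos: [0.5593, 0.2583, 0.3508]
tcp_rot: [0.728, 0.685, 0.001, 0.0]
contact_force: [0.8, -0.3, -0.5]
opening: 0.499
```

```bash
python3 - <<'E'
from h import *
s=get_state(); print(s['eef_pos'],s['opening']*85,s['contact_force'])
c=cam('wrist','w30'); lean(c); P=cloud(c); R=P.reshape(-1,3); R=R[~np.isnan(R[:,0])]
for x0 in (.401,.497):
  X=R[(R[:,2]>.172)&(R[:,2]<.2)&(abs(R[:,0]-x0)<.022)]
  for y in np.arange(.13,.39,.03):
    q=X[(X[:,1]>y)&(X[:,1]<y+.03)]
    if len(q)>10: print(x0,round(y,2),np.median(q[:,0]).round(4),np.percentile(q[:,2],95).round(4))
for n in ('scene','side'):
    d=cam(n,n+'30')
    for q in ('meter','tape','tray','level'):
        Pd=cloud(d)
        for r in cut_out(n,q)[:1]:
            X=Pd[cv2.erode(r['pixels'].astype(np.uint8),np.ones((3,3)))>0]; X=X[~np.isnan(X[:,0])]; print(n,q,np.round(cv2.minAreaRect(X[:,:2].astype(np.float32))[0],3),np.median(X,0))
E
```

```text
[0.5593 0.2583 0.3508] 42.40108594257799 [ 0.8391 -0.2844 -0.5192]
level lean x 0.0053 slope y -0.0014 ztop 0.2044 n 6878 ((0.6344594955444336, 0.2553498148918152), (0.1994766741991043, 0.02708979696035385), 86.41023254394531)
0.401 0.13 0.3984 0.1863
0.401 0.16 0.3987 0.1856
0.401 0.19 0.4009 0.1812
0.401 0.22 0.4019 0.1812
0.401 0.25 0.4039 0.1811
0.401 0.28 0.4056 0.1813
0.401 0.31 0.4057 0.1813
0.401 0.34 0.4097 0.1863
0.401 0.37 0.4115 0.1864
0.497 0.13 0.5022 0.1823
0.497 0.16 0.4967 0.1809
0.497 0.19 0.4941 0.1812
0.497 0.22 0.4957 0.1811
0.497 0.25 0.4975 0.1812
0.497 0.28 0.4994 0.1812
0.497 0.31 0.5002 0.1812
0.497 0.34 0.5038 0.1865
0.497 0.37 0.5049 0.1859
scene meter [0.535 0.242] [0.6427 0.292  0.0553]
scene tape [ 0.799 -0.124] [ 0.8016 -0.1188  0.0348]
scene tray [0.804 0.117] [0.8007 0.1183 0.0047]
scene level [ 0.543 -0.164] [ 0.5485 -0.1506  0.0309]
side meter [0.274 0.264] [0.2747 0.2341 0.0365]
side tape [ 0.793 -0.13 ] [ 0.7913 -0.1346  0.03  ]
side level [0.633 0.241] [0.6271 0.211  0.2029]
```

View pics/w30.png

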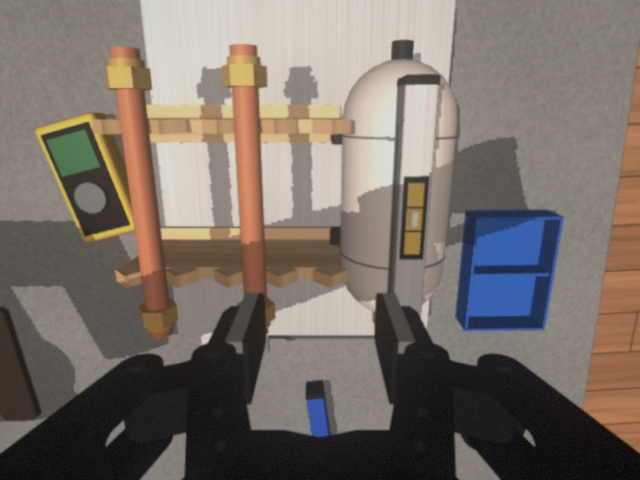

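View pics/side30.png

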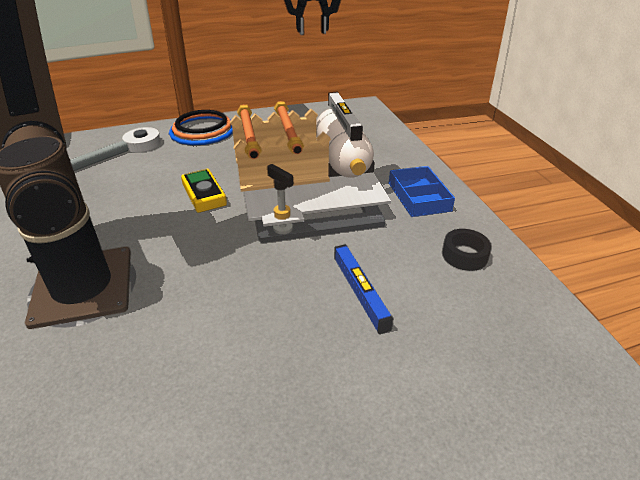

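View pics/scene30.png

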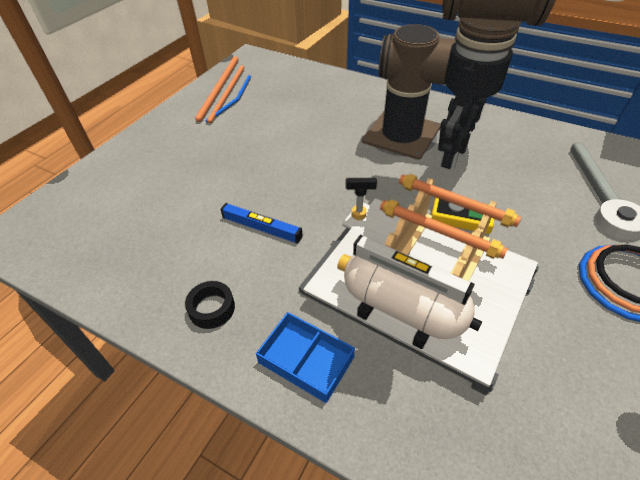

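Both pipes are seated level and the bystanders have not moved. One last close look at the bubble from above.

jog_arm:
  commands: "0.04 -0.01 0 0 0 0; 0.075 -0.018 -0.04 0 0 0; 0.075 -0.018 -0.08 0 0 0; 0.075 -0.018 -0.12 0 0 0; 0.075 -0.018 -0.12 0 0 0; 0.075 -0.018 -0.12 0 0 0; 0.075 -0.018 -0.12 0 0 0; 0.075 -0.018 -0.12 0 0 0"

```text
time: 63.72
eef_pos: [0.6361, 0.2402, 0.2329]
tcp_rot: [0.728, 0.685, 0.002, 0.001]
contact_force: [-0.4, -0.2, -0.1]
opening: 0.5
```

```bash
python3 - <<'E'
from h import *
print(get_state()['eef_pos'])
c=cam('wrist','w31'); lean(c)
a=c['frame'][:,:,::-1]; cv2.imwrite('pics/w31c.png',cv2.resize(a[170:350,270:390],(400,600),interpolation=cv2.INTER_CUBIC))
for u in (318,321,324):
  g=a[:,u-4:u+5].astype(float).mean((1)); 
  print(u,[(v,int(g[v,0]),int(g[v,2])) for v in range(215,300)])
E
```

```text
[0.6361 0.2402 0.2329]
level lean x -0.0017 slope y -0.0003 ztop 0.2044 n 18851 ((0.6343430876731873, 0.24477727711200714), (0.22229057550430298, 0.026637600734829903), 86.6161117553711)
318 [(215, 97, 217), (216, 98, 217), (217, 97, 217), (218, 98, 218), (219, 97, 217), (220, 97, 217), (221, 97, 217), (222, 98, 218), (223, 97, 217), (224, 93, 209), (225, 82, 186), (226, 73, 167), (227, 71, 163), (228, 71, 163), (229, 70, 162), (230, 68, 152), (231, 58, 114), (232, 51, 75), (233, 53, 86), (234, 63, 133), (235, 71, 153), (236, 84, 147), (237, 97, 138), (238, 109, 140), (239, 117, 148), (240, 123, 155), (241, 129, 162), (242, 133, 166), (243, 135, 170), (244, 136, 170), (245, 134, 169), (246, 135, 170), (247, 135, 169), (248, 134, 170), (249, 136, 170), (250, 135, 170), (251, 135, 170), (252, 135, 170), (253, 135, 170), (254, 134, 169), (255, 134, 170), (256, 134, 169), (257, 134, 170), (258, 134, 170), (259, 133, 169), (260, 132, 167), (261, 130, 164), (262, 124, 157), (263, 113, 152), (264, 95, 150), (265, 77, 154), (266, 64, 148), (267, 53, 110), (268, 45, 70), (269, 47, 82), (270, 
[... 2541 characters left out ...]
108, 158), (257, 107, 158), (258, 107, 159), (259, 105, 157), (260, 102, 157), (261, 98, 157), (262, 92, 156), (263, 84, 155), (264, 74, 154), (265, 68, 157), (266, 63, 149), (267, 53, 110), (268, 44, 69), (269, 46, 82), (270, 58, 131), (271, 65, 155), (272, 64, 158), (273, 64, 159), (274, 64, 158), (275, 65, 159), (276, 65, 159), (277, 64, 158), (278, 65, 158), (279, 65, 159), (280, 64, 158), (281, 65, 160), (282, 64, 158), (283, 63, 158), (284, 64, 158), (285, 63, 158), (286, 65, 159), (287, 64, 158), (288, 64, 159), (289, 64, 158), (290, 64, 158), (291, 64, 158), (292, 64, 158), (293, 64, 159), (294, 64, 159), (295, 64, 158), (296, 64, 158), (297, 64, 158), (298, 64, 158), (299, 64, 158)]
```

View pics/w31c.png

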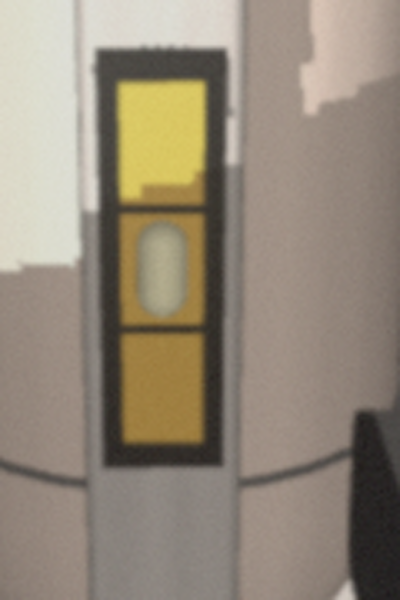

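The bubble centre (row 250.4) matches the mid-point of the lines (row 250.4), the depth slope is -0.0003 and the lean is -0.002. Retreating, then handing in.

jog_arm:
  commands: "0 0 0.03 0 0 0; 0 0 0.07 0 0 0; 0 0 0.12 0 0 0; 0 0 0.15 0 0 0; 0 0 0.15 0 0 0; 0 0 0.15 0 0 0; 0 0 0.15 0 0 0; 0 0 0.15 0 0 0"

```text
time: 64.78
eef_pos: [0.6349, 0.2398, 0.3785]
tcp_rot: [0.728, 0.685, -0.001, -0.0]
contact_force: [0.1, -0.2, -0.2]
opening: 0.499
```

```bash
python3 - <<'E'
from h import *
c=cam('wrist'); lean(c); print(get_state()['eef_pos'],get_state()['contact_force']); print(ctrl.sign_off())
E
```

```text
level lean x -0.0015 slope y 0.0009 ztop 0.2043 n 6880 ((0.6341870427131653, 0.24503961205482483), (0.22052878141403198, 0.02600395493209362), 86.64757537841797)
[0.6349 0.2398 0.379 ] [0.724  0.6778 0.1353]
the job is handed in; nothing more can be done
None
```

The job is done and handed in at about 65 s of the 210 s allowed; no verdict was reported. The silver level is balanced on the tank, the plate reads level, and both pipes with nuts are laid across the rests.

- **Spirit level:** It stands upright along the tank, lean about 0.002 rad, its centre line within about 1 mm of the tank's.
- **Plate:** I turned the knob 5.7 rad clockwise in two grasps. The bubble sat midway between its lines, and the final depth slope readings were −0.0003 and +0.0009 rad. Oblique views taken after each pipe was laid gave up to −0.0016 rad of slope and up to 0.029 rad of lean. I set those aside because they also caught the bar's side face.
- **Pipes:** Only two pipes with nuts were on the bench. They are in slots 1 and 3, each lying flat (axis about 170 mm up) with its nuts outside the rests.
- **Bystanders:** The multimeter and tape read where they started in the side camera, and the tape and tray did in the scene camera. The scene camera misidentified the meter in the last check, and the side camera gave no tray reading then.

**What went wrong on the way:**
- The reported tool tip is about 28 mm lower than the real fingertips. My first grasp of the level therefore closed above it in the air, without contact, and the knob was first gripped on its collar. I corrected for both.
- One pipe was knocked next to the other during the run. I separated them by lowering one finger into the gap between them.

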